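# Close the last swing-bolt clamp of the glaze sprayer's pressure pot

### The arm

A 6-joint arm with a two-finger parallel gripper is mounted at the origin on the work surface. World frame = base frame: x ahead of the robot, y to its left, z up, the work surface at z = 0. Lengths are in m, angles in degrees, forces in N, time in s.
With the tool pointing down it reaches from about 0.325 to 0.75 m from the base axis. Payload 7.6 kg.
Tool frame: the origin (TCP) lies between the finger pads; the fingertips stand 25 mm ahead of it and the grasp point (between the pads) lies 6 mm ahead of it (arm.tip_extent is the distance from the TCP to the fingertips, in m); y points along the fingers, z is the direction in which the jaws open and shut, and the axes are right-handed (so a half turn about y gives the same grasp; the last joint's range is limited). The gripper opens to 85 mm and grips with 20 to 120 N. Pads are 22 mm wide; open, the fingers measure 114 mm over their backs; the gripper's body (76 mm by 85 mm) begins 54 mm behind the grasp point. The pads swing forward as they close: fully open they stand 13 mm farther back than shut.
Start: joints at [-76.736, 2.991, 80.254, -0, 96.75, -4.028], TCP at [0.156, -0.501, 0.256] pointing down, gripper open.
Joint ranges: [-166.34, 166.34], [-52.06, 124.39], [6.96, 135.62], [-60.46, 240.46], [14.63, 156.25], [-167.68, 167.68]. Speed limits (degrees/s): [147.25, 147.25, 172.46, 180, 180, 180].

### API

Orientations are given as a 3x3 rotation matrix whose columns are the frame's x, y, z axes.
In Python, from rig import arm gives the robot as it stands.
- The arm moves only by the tool drive_tool, never from a script. Its argument "increments" is a list that holds one entry, the list of rows, each a list of 4 numbers: the shift along the tool's x, y, z in cm, then the turn about the tool's y in degrees. A call has 1 to 12 rows; each row is the pose to reach, as a shift and turn from the pose commanded when the call began, along the tool's axes at that moment; what a row does not reach only later rows make up. A row lasts 1/10 s, in which the tool goes at most 50 mm and 8.59 degrees, less where a joint would pass 70% of its speed; a pose out of reach is approached as far as the arm can. A call with a gripper value outside its range is refused whole. "grip" is the opening, from 0 (shut) to 1 (fully open), set as the call begins (left out, the last holds). The fingers move at their own pace and stop on an object; the grip force is fixed at half the most. Time passes only in rows, so rows that repeat a pose let the fingers close. It gives the time, the measured TCP pose, the force and the opening at its end, in the units of the state.
- arm.get_state(): the state, without advancing time (a new reading comes with each control period).
- arm.grab_frame(name): name is "scene" or "top" or "wrist"; returns a dict with "color" (420x560x3 uint8, red, green, blue), "range_z" (420x560 float32, m along the optical axis (not along the pixel's ray), 0 where there is no reading), "camera_matrix" (3x3 intrinsics, pixels), "k1" (the pictures are not rectified: a ray, as slopes to the right and down, at radius r is drawn at 1 + k1 r^2 times it, then the intrinsics apply), "R" (3x3) and "t" (3): a world point X has camera coordinates R X + t. Camera axes: x right, y down, z forward; pixel columns grow to the right and rows downward; lengths in m; the calibration is good to about 2 mm. A picture is of the moment at which its call begins.
- arm.hand_in(): hands the job in, once; it reports no verdict.
The state is a dict: "clock": time; "joints": joint angles; "qd": joint speeds; "tau": joint torques, N m; "tcp_pos": TCP position; "eef_rot": TCP orientation; "force": force on the tool from outside, world axes, zero at the start; "torque": the same for the moment, N m; "gripper_width": finger opening in m.
Only numpy, scipy, OpenCV 4.12 (cv2) and the standard library are available. Lean on these libraries where they do the work, as an engineer would, in place of code of your own. Each camera call takes 0.05 s, during which the arm holds its last target.

### The job

The glaze sprayer's pressure pot has one clamp still open: swing its bolt upright into the slot of the lid, then tighten its wing nut, working around the lid's handle, until it is firmly finger-tight. Do not overtighten it (the lid's seal is soft), do not knock hard against the lid or its handle, and leave the spray gun, gasket and brush beside the pot where they are.

Things in the scene. Friction and masses are not known exactly. Their poses are not given: they have to be found in the camera images.
- lid: Round stainless lid on the pressure pot (the pot stands fast). Origin: centre of its underside, 122 mm above the bench; x points outward to the open clamp, z up. Flange 8 mm thick, 173 mm wide, with four slotted lugs 42 mm wide, every 90 degrees, out to 104 mm from the centre. The other three clamps are closed. Gauge and valves stand on it at x below 32 mm, up to 75 mm above the origin.
- slot (a point): Point on the lid in the open clamp's slot, level with the lug's top face (130 mm above the bench), where the bolt's axis stands when upright; axes as the lid's (x outward, z up). The slot is 14 mm wide and open outward; the lug ends 10 mm further out than this point.
- leg (a point): Foot of the lid handle's leg beside the open clamp, on the flange's top face, 28.5 mm inward of the slot point; axes as the lid's. The handle is a U of 8 mm round bar over the lid, along the lid's x, its top 46 mm above this point. It leaves the nut's ears 3 mm: fingers 22 mm wide can straddle or turn the nut only while the line through both keeps over about 40 degrees from the lid's x axis.
- pin (a point): Centre of the pivot pin of the open clamp's bolt: 100 mm above the bench, 30 mm below the slot point; y (level) along the pin, x outward as the lid's, z up.
- bolt (a joint): Swing of the open clamp's bolt about the pin, rad: 0 = upright in the slot (end stop), growing as it leans outward; starts at 0.7 to 1.1, at most 1.35. Bolt 11 mm thick, its end 58 mm from the pin. Stiff hinge (0.15 N m): it stays where left. The bolt also has 0 to 2.5 mm of unseen lengthwise play on the pin, which the nut must first draw up (at about 0.09 N m) before it pulls tight.
- nut: Wing nut on that bolt; origin at the centre of its underside (1 to 7 mm above the lug once upright), z along the bolt away from the pin, ears along x. Right-hand thread, 8 mm a turn: tightens clockwise from above, needs 0.4 to 0.9 turn. Runs free at 0.05 N m; finger-tight is 0.15 to 0.25 N m, reached some 0.2 to 0.5 rad after the play is gone; above 0.3 N m the seal may be crushed.
- ears (a point): Middle of the wing nut's ears, on its axis, 19 mm above its underside; x through both ears, z along the bolt. The ears are round upright discs 20 mm across, 8 mm thick, 43 mm over both; hub under them 22 mm in diameter, to 3 mm below this point. Can be gripped across the ears (43 mm) or, at 90 degrees to that, across the hub (22 mm), or pushed round by one ear (9 to 15 N is finger-tight).
- gun: Bystander: spray gun lying on the bench, 135 mm long, 33 mm high; origin under its barrel. Leave alone.
- gasket: Bystander: spare black ring gasket, 172 mm across, 6 mm thick, lying flat; origin at its centre. Leave alone.
- brush: Bystander: pastry brush lying on the bench. Leave alone.
Not all that is in view belongs to the job. Leave any green or red look-alike of the lid alone.

How it is judged:
By the outcome, as a careful person would: the job done as asked, in the order asked, and still so for the second after the job is handed in, with the robot touching nothing.
It also fails if it takes over 72 s, if anything falls off the work surface, if the arm or the gripper's body presses on something with over 40 N, if the wrist force passes 120 N, or if a joint passes its speed limit or range.

## Working session

There is one attempt and no reset: what is moved stays moved. The work goes in short steps, Python scripts to look and compute and a tool call to move; the robot and the scene stay as the last step left them, time stands still between calls to the robot, and variables do not carry over. Pictures are saved under pics/ and viewed, and the job is handed in when it is done.

Besides the shell and the picture viewer there is one more tool, called after "Request:" as a command line: name --argument value ..., lists and objects as JSON in quotes. drive_tool: Moves the arm, as the interface text tells. Its arguments: {"type":"object","properties":{"increments":{"type":"array","items":{"type":"array","items":{"type":"array","items":{"type":"number"}}}},"grip":{"type":"number"}},"required":["increments"]}

```bash
ls; mkdir -p pics; python3 - <<'E'
from rig import arm
import cv2,pickle
s=arm.get_state(); print({k:s[k] for k in('clock','tcp_pos','eef_rot','force','gripper_width')})
d={}
for n in("scene","top","wrist"):
    f=arm.grab_frame(n); d[n]=f; cv2.imwrite(f"pics/{n}0.png",f["color"][:,:,::-1]); print(n,f["camera_matrix"],f["k1"],f["R"],f["t"])
pickle.dump(d,open("f0.pkl","wb"))
E
```

```text
pics
{'clock': 0.0, 'tcp_pos': array([ 0.15601023, -0.50100685,  0.25546915]), 'eef_rot': array([[-9.54805651e-01, -3.41934866e-04,  2.97230636e-01],
       [-2.97230804e-01,  1.54345328e-03, -9.54804413e-01],
       [-1.32280683e-04, -9.99998750e-01, -1.57533149e-03]]), 'force': array([-0.32385762, -0.11767035, -0.44305072]), 'gripper_width': 0.08548980616611698}
scene [[441.77468987   0.         279.78981483]
 [  0.         441.77468987 206.80488908]
 [  0.           0.           1.        ]] -0.07132282890053267 [[-0.40157022  0.91582384  0.00283572]
 [ 0.7759717   0.3418892  -0.53007518]
 [-0.48642499 -0.21066197 -0.84794591]] [ 0.18543767 -0.30447059  1.68854535]
top [[455.67247309   0.         279.28158532]
 [  0.         455.67247309 199.22001797]
 [  0.           0.           1.        ]] 0.026576143061785577 [[ 0.01230035 -0.99985025  0.01217312]
 [-0.99539009 -0.01340172 -0.09496824]
 [ 0.09511716 -0.01094886 -0.99540587]] [-0.03457909  0.48156283  1.37994397]
wrist [[365.82091697   0.         279.68429168]
 [  0.         365.82091697 212.50716718]
 [  0.           0.           1.        ]] -0.07494529460002226 [[ 0.29752709 -0.95471176 -0.00175772]
 [-0.91077004 -0.28438424  0.2993719 ]
 [-0.28631374 -0.08747037 -0.95413488]] [-0.52432333 -0.04036135  0.37930497]
```

View pics/scene0.png

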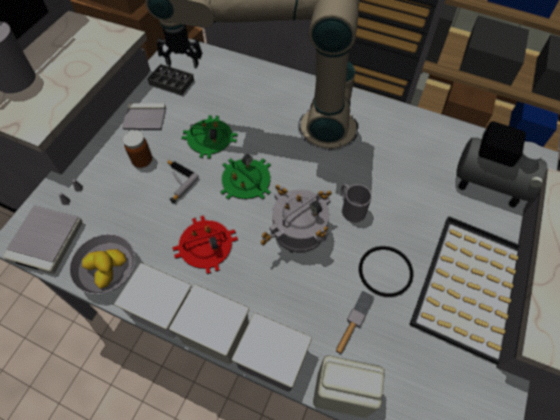

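View pics/top0.png

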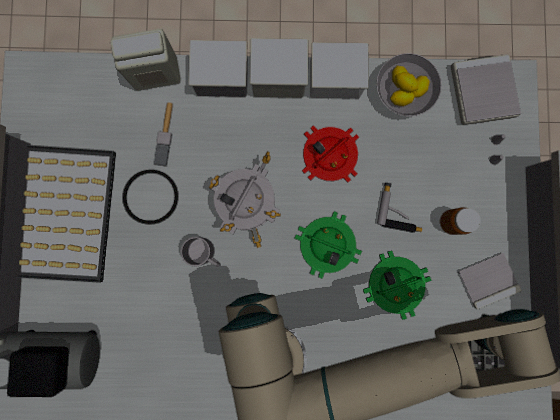

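View pics/wrist0.png

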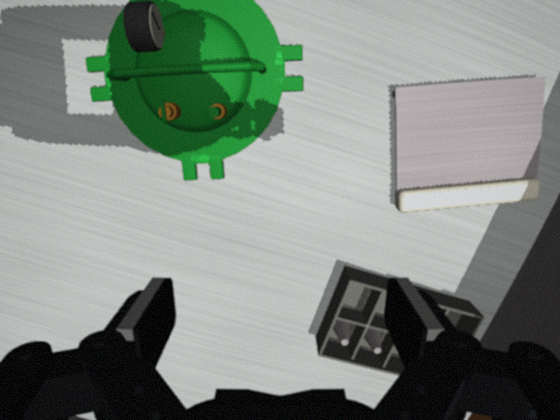

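The stainless lid is at top (243,200) / scene (300,215). The red one at top (330,153) and the green ones at (328,243) and (398,285) are look-alikes. I'll enlarge crops to confirm and to find the open clamp.

```bash
python3 - <<'E'
import cv2,pickle
d=pickle.load(open("f0.pkl","rb"))
a=d["top"]["color"][140:260,180:310,::-1]; b=d["scene"]["color"][165:265,240:350,::-1]
cv2.imwrite("pics/ct.png",cv2.resize(a,None,fx=6,fy=5.0 and 6,interpolation=cv2.INTER_CUBIC)[:600,:780][:, :]) 
cv2.imwrite("pics/ct.png",cv2.resize(a,(650,600),interpolation=cv2.INTER_CUBIC))
cv2.imwrite("pics/cs.png",cv2.resize(b,(660,600),interpolation=cv2.INTER_CUBIC))
E
```

```text
(no output)
```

View pics/ct.png

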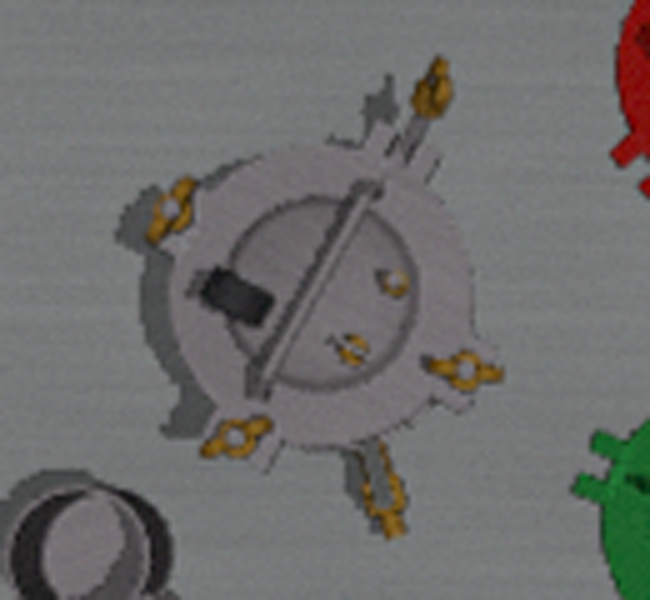

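View pics/cs.png

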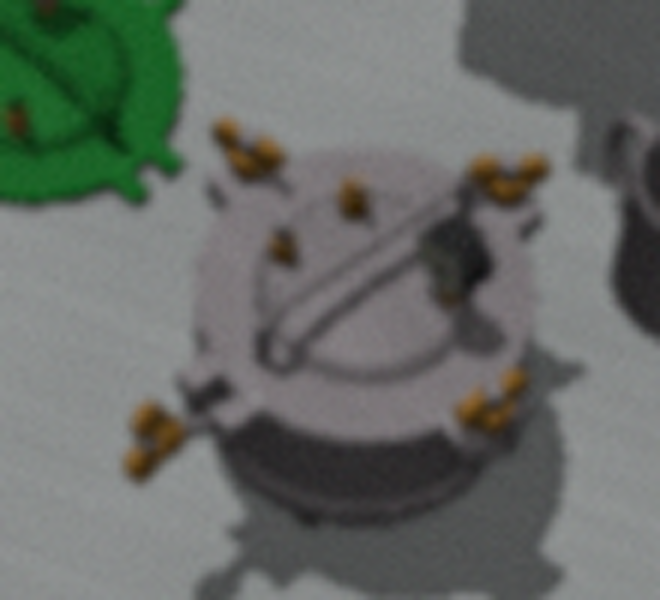

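```bash
cat > h.py <<'E'
import numpy as np,cv2,pickle
from scipy.optimize import least_squares
def slopes(f,px):
    K=f["camera_matrix"];k=f["k1"]
    return cv2.undistortPoints(np.array(px,float).reshape(-1,1,2),K,np.array([k,0,0,0,0.])).reshape(-1,2)
def plane(f,px,z):
    s=slopes(f,px);R=f["R"];t=f["t"];c=-R.T@t
    d=np.c_[s,np.ones(len(s))]@R
    return c+d*((z-c[2])/d[:,2])[:,None]
def ray(f,px):
    s=slopes(f,px);R=f["R"];c=-R.T@f["t"];d=np.c_[s,np.ones(len(s))]@R
    return c,d/np.linalg.norm(d,axis=1)[:,None]
def cloud(f,mask):
    v,u=np.nonzero(mask&(f["range_z"]>0)); z=f["range_z"][v,u]
    s=slopes(f,np.c_[u,v]); P=np.c_[s*z[:,None],z]
    return (P-f["t"])@f["R"], np.c_[u,v]
def tri(f1,p1,f2,p2):
    c1,d1=ray(f1,[p1]);c2,d2=ray(f2,[p2]);d1=d1[0];d2=d2[0]
    A=np.c_[d1,-d2];x=np.linalg.lstsq(A,c2-c1,rcond=None)[0]
    a=c1+d1*x[0];b=c2+d2*x[1];return (a+b)/2,np.linalg.norm(a-b)
def proj(f,X):
    X=np.atleast_2d(X);p=X@f["R"].T+f["t"];s=p[:,:2]/p[:,2:];r=(s**2).sum(1)
    s=s*(1+f["k1"]*r)[:,None];K=f["camera_matrix"];return s*[K[0,0],K[1,1]]+[K[0,2],K[1,2]]
def circ(P):
    r=least_squares(lambda q:np.hypot(P[:,0]-q[0],P[:,1]-q[1])-q[2],[*P.mean(0)[:2],.09],loss="soft_l1",f_scale=.002);return r.x
def orange(c):
    h=cv2.cvtColor(c,cv2.COLOR_RGB2HSV);return (h[...,0]>9)&(h[...,0]<28)&(h[...,1]>110)&(h[...,2]>50)
def snap(names,tag):
    from rig import arm
    d={}
    for n in names:
        d[n]=arm.grab_frame(n);cv2.imwrite(f"pics/{n}_{tag}.png",d[n]["color"][:,:,::-1])
    pickle.dump(d,open(f"f_{tag}.pkl","wb"));return d
E
python3 - <<'E'
from h import *
d=pickle.load(open("f0.pkl","rb"))
for n,box in(("top",(140,260,180,310)),("scene",(165,265,240,350))):
    f=d[n];m=np.zeros((420,560),bool);m[box[0]:box[1],box[2]:box[3]]=1
    P,uv=cloud(f,m)
    print(n,np.histogram(P[:,2],np.arange(0,.22,.01))[0])
    k=(P[:,2]>.124)&(P[:,2]<.138);Q=P[k]
    print(Q.mean(0),np.std(Q[:,2]))
    c=np.median(Q,0)[:2]
    a=np.arctan2(*(Q[:,:2]-c).T[::-1]);r=np.hypot(*(Q[:,:2]-c).T)
    b=np.digitize(a,np.linspace(-np.pi,np.pi,73));E=np.array([Q[b==i][np.argmax(r[b==i])] for i in np.unique(b)])
    print("circ",circ(E))
    cm=(orange(f["color"])&m).astype(np.uint8)
    nl,l,st,ce=cv2.connectedComponentsWithStats(cm)
    for i in range(1,nl):
        if st[i,4]>8:
            Z,_=cloud(f,l==i); print(ce[i],st[i,4],np.median(Z,0) if len(Z) else None, plane(f,[ce[i]],.155))
E
```

```text
top [6530  183   25   41   80   85   61   25   26   27  111   37  869 1306
  695  146   50  147   37   77    2]
[0.47458546 0.06951382 0.13073838] 0.0029142723133167925
circ [0.47256676 0.07342851 0.08620274]
[265.98148148 157.90740741] 54 [0.58704268 0.01209758 0.1314064 ] [[0.58551349 0.01189855 0.155     ]]
[214.03921569 181.98039216] 51 [0.51347834 0.15397438 0.155786  ] [[0.51526212 0.15582311 0.155     ]]
[272.47916667 213.77083333] 48 [ 0.42784889 -0.00724068  0.15587903] [[ 0.42849067 -0.00851678  0.155     ]]
[226.74 227.06] 50 [0.39016592 0.11577351 0.15447927] [[0.39002948 0.11751142 0.155     ]]
[257.11320755 240.03773585] 53 [0.35306911 0.0357432  0.0440001 ] [[0.35528522 0.03292036 0.155     ]]
scene [5417  439  279  116   52  171   88   74   78   84  103   84  388 1229
  632  175   85  133   51   64    9]
[0.49108036 0.06908656 0.13215873] 0.002692244797130337
circ [0.47406835 0.07121684 0.08679747]
[280.85714286 190.07142857] 42 [ 0.43438405 -0.00708499  0.15236259] [[ 0.4361162  -0.00818058  0.155     ]]
[324.31372549 194.39215686] 51 [0.39608966 0.11959632 0.15118968] [[0.39742273 0.11874513 0.155     ]]
[298.15384615 197.84615385] 13 [0.44437532 0.05117323 0.15806696] [[0.4410257  0.05088117 0.155     ]]
[321.56862745 232.41176471] 51 [0.52337484 0.15918189 0.14900485] [[0.52361513 0.15780612 0.155     ]]
[265.03846154 237.90384615] 52 [0.59392292 0.01021977 0.13237386] [[0.60526845 0.01650493 0.155     ]]
```

```bash
python3 - <<'E'
from h import *
from rig import arm
s=arm.get_state();d=pickle.load(open("f0.pkl","rb"))
f=d["wrist"];C=-f["R"].T@f["t"];E=s["eef_rot"];print("cam in tool",E.T@(C-s["tcp_pos"]),"view axis",E.T@f["R"][2],"img right",E.T@f["R"][0],arm.tip_extent,s["torque"])
x=np.array([.883,-.469,0])
# target: tool x=+lidx
print([a for a in dir(arm) if a[0]!='_'])
E
```

```text
cam in tool [-7.51793426e-02 -1.17400378e-01  1.48695536e-05] view axis [ 2.99457199e-01  9.54109644e-01 -4.16693929e-04] img right [-3.39156336e-04  5.43183536e-04  9.99999795e-01] 0.025 [-0.05266165 -0.00970066  0.01599529]
['MotionError', 'get_state', 'grab_frame', 'hand_in', 'tip_extent']
```

The crop confirms it: the stainless lid's open clamp is the leaning brass nut at top (266,158) / scene (265,238). The orange part at top (257,240) sits at z 0.044, so it is the pot's outlet tap and not a clamp. Lid centre is about (0.472, 0.073), with lid x at about -28°. I'll move above the clamp for a wrist view.

Request:
drive_tool --increments '[[[-55,1.5,-37.4,-135],[-55,1.5,-37.4,-135],[-55,1.5,-37.4,-135],[-55,1.5,-37.4,-135],[-55,1.5,-37.4,-135],[-55,1.5,-37.4,-135],[-55,1.5,-37.4,-135],[-55,1.5,-37.4,-135],[-55,1.5,-37.4,-135],[-55,1.5,-37.4,-135],[-55,1.5,-37.4,-135],[-55,1.5,-37.4,-135]]]'

```text
clock: 1.35
tcp_pos: [0.5303, -0.0298, 0.2425]
eef_rot: [[0.512, -0.0, 0.859], [-0.859, -0.0, 0.512], [0.0, -1.0, -0.0]]
force: [0.5, -0.9, -0.1]
gripper_width: 0.0852
```

Request:
drive_tool --increments '[[[-2.2,0.2,6.0,-31],[-2.2,0.2,6.0,-31],[-2.2,0.2,6.0,-31],[-2.2,0.2,6.0,-31],[-2.2,0.2,6.0,-31],[-2.2,0.2,6.0,-31]]]'

```text
clock: 1.95
tcp_pos: [0.5699, 0.0175, 0.2405]
eef_rot: [[0.877, -0.0, 0.481], [-0.481, -0.0, 0.877], [-0.0, -1.0, -0.0]]
force: [-0.2, -0.9, 0.3]
gripper_width: 0.0854
```

```bash
python3 - <<'E'
from h import *
from rig import arm
s=arm.get_state();print(s["tcp_pos"],s["eef_rot"][:,0],s["joints"],s["force"],s["torque"])
snap(["wrist"],"1")
E
```

```text
[0.56992714 0.0175149  0.24051847] [ 8.76907619e-01 -4.80658809e-01 -3.70774674e-04] [-1.94810858e+00  1.05980867e+01  7.38122002e+01 -4.71725208e-03
  9.56158787e+01 -6.32201312e+01] [-0.15626967 -0.87059516  0.25228189] [-0.00106043  0.01731176 -0.01988298]
```

View pics/wrist_1.png

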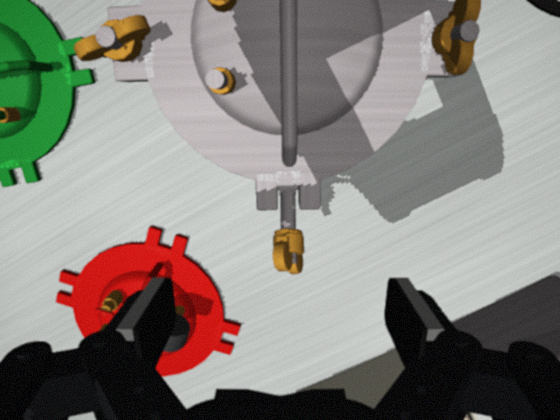

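```bash
python3 - <<'E'
from h import *
f=pickle.load(open("f_1.pkl","rb"))["wrist"]
cv2.imwrite("pics/w1c.png",cv2.resize(f["color"][150:290,210:370,::-1],(686,600),interpolation=cv2.INTER_CUBIC))
# flange circle
m=np.zeros((420,560),bool);m[:300,90:500]=1
P,uv=cloud(f,m)
k=abs(P[:,2]-.130)<.004;Q=P[k];print(np.median(Q,0),k.sum())
# outer edge: nearest to outward half
c=np.array([.472,.073]);a=np.arctan2(*(Q[:,:2]-c).T[::-1]);r=np.hypot(*(Q[:,:2]-c).T)
E=[]
for t in np.deg2rad(np.arange(-110,60,3)):
    s=abs(a-t)<np.deg2rad(1.5)
    if s.sum()>5: E.append(Q[s][np.argmax(r[s])])
E=np.array(E);print(circ(E[:,:2]))
o=orange(f["color"]).astype(np.uint8);n,l,st,ce=cv2.connectedComponentsWithStats(o)
for i in range(1,n):
    if st[i,4]>150:
        Z,_=cloud(f,l==i);print(ce[i],st[i,:5],np.median(Z,0).round(4),Z.min(0).round(4),Z.max(0).round(4))
# slot edges points
for p in [(288,160),(278,195),(299,195),(257,190),(322,190),(288,205),(288,215),(296,262)]:
    print(p,plane(f,[p],.130).round(4), cloud(f,np.pad(np.ones((1,1),bool),((p[1],419-p[1]),(p[0],559-p[0]))))[0].round(4))
E
```

```text
[0.51315846 0.03452437 0.12991048] 25996
[0.47333555 0.0738311  0.08703022]
[471.21768707   9.91836735] [462   0  18  22 294] [0.5087 0.1612 0.1582] [0.503  0.1557 0.1547] [0.514  0.1669 0.1605]
[452.08643933  46.64234734] [ 433   14   42   61 1261] [0.522  0.1486 0.1468] [0.5056 0.1422 0.1341] [0.5361 0.1634 0.1603]
[114.37828726  38.86311531] [  74   16   76   45 1483] [ 0.4324 -0.0063  0.1563] [ 0.3657 -0.0901  0.0062] [0.4409 0.0117 0.1607]
[225.48616601  82.23320158] [211  67  24  27 253] [0.4815 0.0339 0.1557] [0.472  0.0234 0.1356] [0.485  0.0375 0.1615]
[287.6475265  249.73674912] [ 273  228   30   46 1132] [0.5866 0.0119 0.1327] [0.5759 0.0016 0.1138] [0.6112 0.0243 0.1485]
[111.35714286 301.30451128] [101 291  21  21 266] [ 0.5901 -0.1905  0.0359] [ 0.5848 -0.2004  0.0194] [ 0.5999 -0.1867  0.0472]
(288, 160) [[0.5365 0.0407 0.13  ]] [[0.5308 0.0429 0.1678]]
(278, 195) [[0.5533 0.0243 0.13  ]] [[5.826e-01 7.500e-03 4.000e-04]]
(299, 195) [[0.5598 0.0361 0.13  ]] [[0.5601 0.0361 0.129 ]]
(257, 190) [[0.544  0.0141 0.13  ]] [[0.5439 0.0142 0.1305]]
(322, 190) [[0.564  0.0506 0.13  ]] [[ 5.995e-01  4.880e-02 -3.000e-04]]
(288, 205) [[0.5623 0.0268 0.13  ]] [[0.5666 0.0248 0.1138]]
(288, 215) [[0.5683 0.0235 0.13  ]] [[0.572  0.0218 0.1172]]
(296, 262) [[0.6006 0.0123 0.13  ]] [[0.6007 0.0123 0.1299]]
```

View pics/w1c.png

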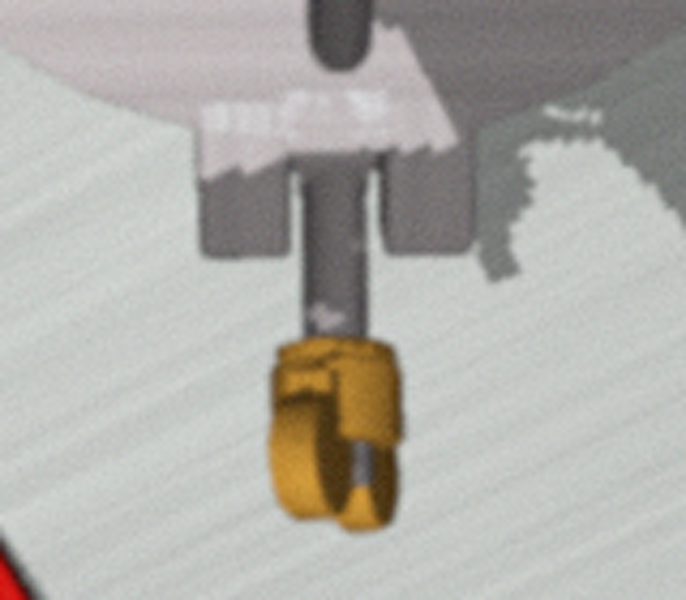

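```bash
python3 - <<'E'
from h import *
f=pickle.load(open("f_1.pkl","rb"))["wrist"]
h=np.deg2rad(-28.7);X=np.array([np.cos(h),np.sin(h),0]);Y=np.array([-X[1],X[0],0])
T=np.array([.56993,.01751,.2405])
def loc(P): return np.c_[(P-T)@X,(P-T)@Y]*1000
k=600/140.
for p in [(205,255),(285,255),(390,252),(465,250),(290,180),(382,180),(200,200),(472,200)]:
    q=(210+p[0]/k,150+p[1]/k);print(p,loc(plane(f,[q],.130)).round(1))
q=(210+340/k,150+65/k); print("leg",loc(plane(f,[q],.170)))
c=np.array([.4733,.0738,.13]);print("lid c",loc(c[None]))
o=orange(f["color"]);m=np.zeros_like(o);m[225:280,268:308]=1
Z,_=cloud(f,o&m);L=np.c_[loc(Z),Z[:,2]*1000];print(np.percentile(L,[2,25,50,75,98],axis=0).round(1))
g=np.zeros_like(o);g[200:228,285:292]=1;Z,_=cloud(f,g);L=np.c_[loc(Z),Z[:,2]*1000];L=L[L[:,2]>100];print(np.median(L,0), np.polyfit(L[:,0],L[:,2],1),np.polyfit(L[:,0],L[:,1],1))
E
```

```text
(205, 255) [[ -8.1 -15.2]]
(285, 255) [[-8.1 -3. ]]
(390, 252) [[-8.5 12.9]]
(465, 250) [[-8.9 24.3]]
(290, 180) [[-19.8  -2.2]]
(382, 180) [[-19.8  11.5]]
(200, 200) [[-16.7 -15.8]]
(472, 200) [[-16.7  25.1]]
leg [[-44.19184728   4.08439547]]
lid c [[-111.79041447    2.970561  ]]
[[ 7.500e+00 -4.600e+00  1.196e+02]
 [ 1.220e+01 -1.000e-01  1.278e+02]
 [ 1.670e+01  4.500e+00  1.327e+02]
 [ 2.340e+01  9.200e+00  1.420e+02]
 [ 3.760e+01  1.420e+01  1.468e+02]]
[ -1.14219958   4.79608451 116.36850333] [  0.62242637 116.89412275] [-0.00642355  4.79478425]
```

The open bolt leans about 1.0 rad with its ears nearly in the swing plane. The slot is 18 mm inward and 5 mm to +z of the TCP. Next I close the gripper, go outside the bolt and come down.

Request:
drive_tool --grip 0 --increments '[[[3,0,0.5,0],[6.3,0,0.5,0],[6.3,0,0.5,0],[6.3,3,0.5,0],[6.3,6,0.5,0],[6.3,8,0.5,0],[6.3,10,0.5,0],[6.3,10,0.5,0]]]'

```text
clock: 2.8
tcp_pos: [0.6258, -0.008, 0.1374]
eef_rot: [[0.878, -0.006, 0.48], [-0.48, 0.0, 0.878], [-0.006, -1.0, -0.003]]
force: [-1.1, 0.5, 0.4]
gripper_width: -0.0001
```

```bash
python3 - <<'E'
from h import *
from rig import arm
s=arm.get_state();print(s["tcp_pos"],s["force"],s["torque"],s["gripper_width"])
snap(["wrist"],"2")
E
```

```text
[ 0.62584906 -0.00801792  0.13738373] [-1.12807247  0.49669986  0.39304743] [-0.01596184 -0.00183085  0.00244999] -6.368700235500355e-05
```

View pics/wrist_2.png

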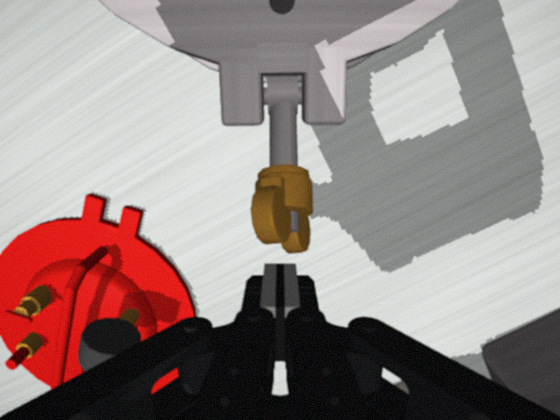

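The closed fingers sit at (280,280), just outside the nut at (283,210), and are lined up with the bolt. I'll push inward gently.

Request:
drive_tool --increments '[[[-0.5,0,0,0],[-1.0,0,0,0],[-1.4,0,0,0],[-1.8,0,0,0],[-2.2,0,0,0],[-2.6,-0.1,0,0],[-3.0,-0.2,0,0],[-3.3,-0.3,0,0],[-3.6,-0.4,0,0],[-3.8,-0.5,0,0]]]'

```text
clock: 3.85
tcp_pos: [0.6057, 0.0048, 0.1606]
eef_rot: [[0.875, 0.043, 0.482], [-0.482, -0.01, 0.876], [0.042, -0.999, 0.012]]
force: [32.8, -19.3, 26.4]
gripper_width: -0.0
```

```bash
python3 - <<'E'
from h import *
from rig import arm
s=arm.get_state();print(s["tcp_pos"],s["force"],s["torque"])
snap(["wrist"],"3")
E
```

```text
[0.60565829 0.00479058 0.16060217] [ 32.80007057 -19.33371325  26.3876256 ] [-3.10213354 -5.42446662 -0.23350577]
```

View pics/wrist_3.png

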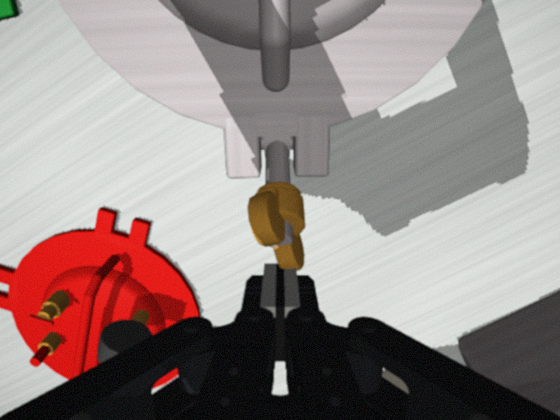

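The contact was a wedge: the fingertips rode up onto the lower ear (38 N outward, 26 N up on the tool) and the bolt did not swing. I'll back out and come in lower.

Request:
drive_tool --increments '[[[1.0,0,0,0],[2.2,0,0,0],[3.0,0,0,0],[3.6,1.0,0,0],[3.6,2.2,0,0],[3.6,2.6,0,0],[3.6,2.6,0,0],[3.6,2.6,0,0]]]'

```text
clock: 4.7
tcp_pos: [0.6258, -0.0069, 0.1196]
eef_rot: [[0.878, -0.0, 0.478], [-0.478, -0.0, 0.878], [-0.0, -1.0, -0.0]]
force: [0.6, -0.1, 0.5]
gripper_width: 0.0001
```

```bash
python3 - <<'E'
from h import *
from rig import arm
s=arm.get_state();print(s["tcp_pos"],s["force"],s["torque"])
d=snap(["wrist","scene"],"4")
cv2.imwrite("pics/s4c.png",cv2.resize(d["scene"]["color"][165:295,220:360,::-1],(646,600),interpolation=cv2.INTER_CUBIC))
f=d["wrist"];h=np.deg2rad(-28.7);X=np.array([np.cos(h),np.sin(h),0]);Y=np.array([-X[1],X[0],0]);S=np.array([.5560,.0304,0])
P,uv=cloud(f,np.ones((420,560),bool));L=np.c_[(P-S)@X,(P-S)@Y,P[:,2]]*1000
o=orange(f["color"])[uv[:,1],uv[:,0]]
k=o&(L[:,0]>5)&(L[:,0]<75)&(abs(L[:,1])<25);print(np.percentile(L[k],[1,25,50,75,99],axis=0).round(1))
k=~o&(L[:,0]>9)&(L[:,0]<30)&(abs(L[:,1])<3)&(L[:,2]>95);print(k.sum(),np.polyfit(L[k,0],L[k,2],1))
E
```

```text
[ 0.62575221 -0.00693084  0.11958754] [ 0.64280321 -0.11662088  0.51335735] [-0.03066999  0.01355467  0.01711645]
[[ 16.9  -9.7 128.9]
 [ 21.9  -4.  138.2]
 [ 26.8   0.3 141.7]
 [ 33.5   4.9 152.5]
 [ 49.9  10.1 156. ]]
543 [  1.15447039 105.99775583]
```

View pics/wrist_4.png

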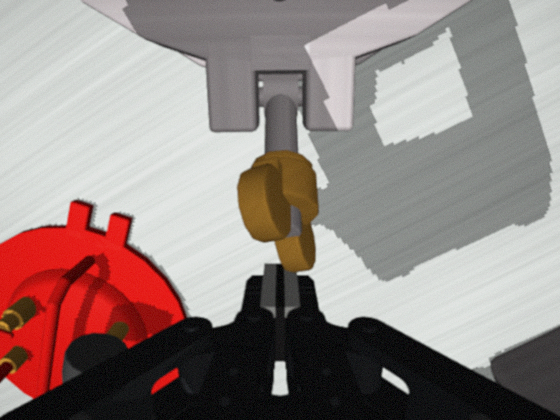

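View pics/s4c.png

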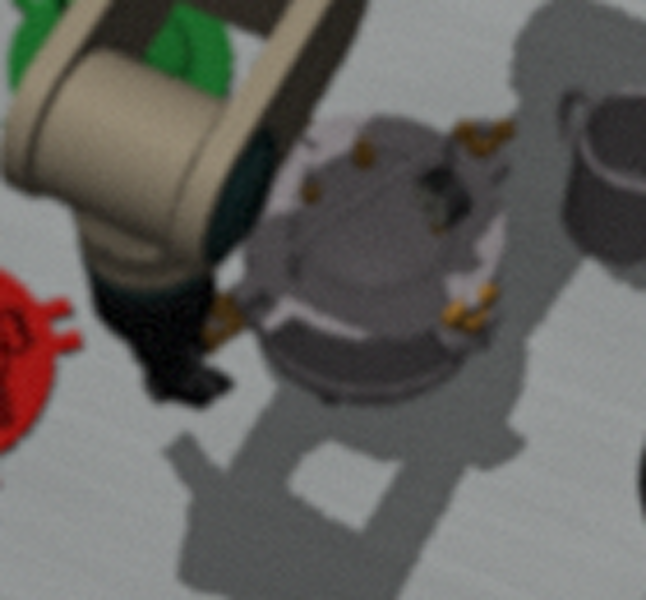

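The bolt actually moved to about 0.71 rad. I'll push on with the tips below the outer ear's middle.

Request:
drive_tool --increments '[[[-0.5,-0.3,0,0],[-1.0,-0.6,0,0],[-1.4,-0.9,0,0],[-1.8,-1.2,0,0],[-2.2,-1.5,0,0],[-2.6,-1.7,0,0],[-3.0,-1.9,0,0],[-3.3,-2.1,0,0],[-3.6,-2.3,0,0],[-3.6,-2.3,0,0]]]'

```text
clock: 5.8
tcp_pos: [0.597, 0.009, 0.1473]
eef_rot: [[0.878, 0.011, 0.479], [-0.479, -0.002, 0.878], [0.011, -1.0, 0.003]]
force: [8.6, -2.9, 6.9]
gripper_width: 0.0001
```

```bash
cat >look.py <<'E'
import sys
from h import *
from rig import arm
s=arm.get_state();print(s["clock"],s["tcp_pos"],s["force"],s["torque"],s["gripper_width"])
d=snap(["wrist"],sys.argv[1])
f=d["wrist"];h=np.deg2rad(-28.7);X=np.array([np.cos(h),np.sin(h),0]);Y=np.array([-X[1],X[0],0]);S=np.array([.5560,.0304,0])
print("tcp loc",(s["tcp_pos"]-S)@X*1e3,(s["tcp_pos"]-S)@Y*1e3,"heading",np.rad2deg(np.arctan2(s["eef_rot"][1,0],s["eef_rot"][0,0])))
P,uv=cloud(f,np.ones((420,560),bool));L=np.c_[(P-S)@X,(P-S)@Y,P[:,2]]*1000
o=orange(f["color"])[uv[:,1],uv[:,0]]
k=o&(L[:,0]>-25)&(L[:,0]<75)&(abs(L[:,1])<25)&(L[:,2]>100);
if k.any(): print(np.percentile(L[k],[1,25,50,75,99],axis=0).round(1))
E
python3 look.py 5
```

```text
5.8 [0.59701855 0.00901729 0.1472737 ] [ 8.5793512  -2.89107162  6.8659255 ] [-0.5187379  -1.12874456 -0.02454471] 0.00010627725816700435
tcp loc 46.24773997699388 0.9423104869542458 heading -28.630282262612013
[[ -5.2  -9.9 137.2]
 [  1.8  -4.3 148.2]
 [  7.    0.7 155.5]
 [ 19.    5.1 159.8]
 [ 31.    9.8 163.2]]
```

View pics/wrist_5.png

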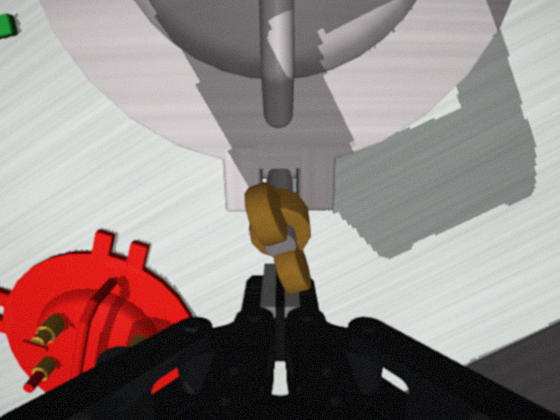

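Request:
drive_tool --increments '[[[-0.2,0,0,0],[-0.4,0,0,0],[-0.6,0,0,0],[-0.8,0,0,0],[-0.9,0,0,0],[-1.0,0,0,0],[-1.1,0,0,0],[-1.2,0,0,0]]]'

```text
clock: 6.65
tcp_pos: [0.5849, 0.0153, 0.1438]
eef_rot: [[0.878, 0.004, 0.479], [-0.479, -0.001, 0.878], [0.004, -1.0, 0.001]]
force: [10.0, -4.5, 3.4]
gripper_width: 0.0
```

```bash
python3 look.py 6
```

```text
6.65 [0.58492911 0.01525668 0.1437834 ] [ 9.97578336 -4.45311808  3.40612532] [-0.60875307 -1.37992786 -0.12850501] 8.395796664231e-06
tcp loc 32.64723170378481 0.6095308376783625 heading -28.600724938444664
[[-19.  -10.1 140.5]
 [-10.   -4.9 149.1]
 [ -3.5   0.4 158. ]
 [  6.4   5.  160.6]
 [ 17.8   9.7 162.3]]
```

View pics/wrist_6.png

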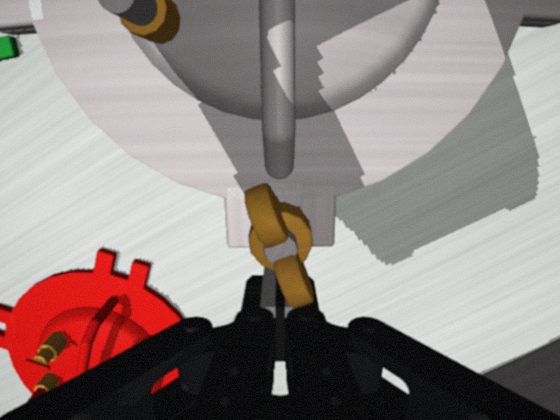

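Request:
drive_tool --increments '[[[-0.1,0,0,0],[-0.2,0,0,0],[-0.3,0,0,0],[-0.4,0,0,0],[-0.4,0,0,0]]]'

```text
clock: 7.2
tcp_pos: [0.5837, 0.0161, 0.1446]
eef_rot: [[0.877, 0.011, 0.48], [-0.48, -0.003, 0.877], [0.011, -1.0, 0.003]]
force: [22.1, -7.5, 0.1]
gripper_width: -0.0002
```

```bash
python3 look.py 7
```

```text
7.2 [0.58370356 0.01605383 0.14455047] [22.05664545 -7.49748233  0.08718783] [-1.0512111  -2.98578271 -0.12207297] -0.00017966297779210128
tcp loc 31.189442309377917 0.7202148987044669 heading -28.668719155218792
[[-19.  -10.2 140. ]
 [-10.2  -5.  149.1]
 [ -3.9   0.3 158. ]
 [  6.1   5.1 160.7]
 [ 16.9  10.  162.3]]
```

The force rises steeply, so the bolt is at its end stop. I'll back off, rise and look from above.

Request:
drive_tool --grip 1 --increments '[[[1.5,0,0,0],[2.5,0,0,0],[2.5,-3,0,0],[2.5,-7,0,0],[0,-9,0,0],[-2.6,-9,0,0],[-2.6,-9,0,0],[-2.6,-9,0,0]]]'

```text
clock: 8.05
tcp_pos: [0.557, 0.0303, 0.232]
eef_rot: [[0.879, -0.002, 0.478], [-0.478, -0.0, 0.879], [-0.002, -1.0, -0.001]]
force: [-0.4, 0.1, 0.2]
gripper_width: 0.0854
```

```bash
python3 look.py 8
```

```text
8.05 [0.5570102  0.03033881 0.23202658] [-0.39638148  0.07405866  0.17025763] [0.04185742 0.02768242 0.02743146] 0.08541003961254579
tcp loc 0.9154820556107174 0.43144766848285226 heading -28.53521177082352
[[-18.8 -10.9 140.8]
 [ -9.9  -5.4 149.1]
 [ -3.7   0.7 157.8]
 [  6.    5.4 160.8]
 [ 17.1  10.  162.6]]
```

View pics/wrist_8.png

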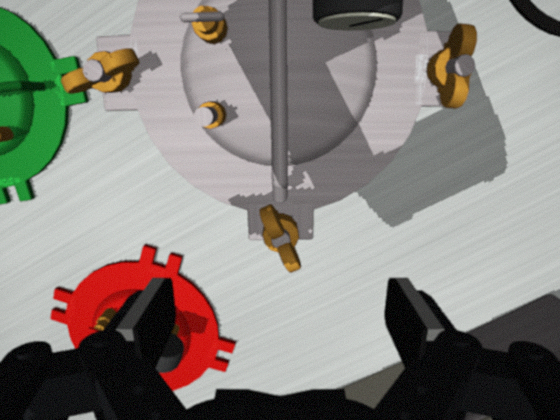

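The bolt stands upright in the slot with the nut's ears at (268,215) and (293,262). Now the nut axis and ear angle.

```bash
cat >nut.py <<'E'
import sys
from h import *
f=pickle.load(open(f"f_{sys.argv[1]}.pkl","rb"))["wrist"];h=np.deg2rad(-28.5);X=np.array([np.cos(h),np.sin(h),0]);Y=np.array([-X[1],X[0],0]);S=np.array([.5560,.0304,0])
P,uv=cloud(f,orange(f["color"]));L=np.c_[(P-S)@X,(P-S)@Y,P[:,2]]*1000
k=(np.hypot(L[:,0],L[:,1])<28)&(L[:,2]>125);L=L[k];U=uv[k]
zt=np.percentile(L[:,2],98);print("ear top",zt)
T=L[L[:,2]>zt-4]
a,b=T[T[:,0]*1+T[:,1]*.3>0],T[T[:,0]+T[:,1]*.3<0]
(c,(w,hh),ang)=cv2.minAreaRect(T[:,:2].astype(np.float32));print("rect",c,w,hh,ang)
ca,cb=a.mean(0),b.mean(0);print("halves",ca.round(1),cb.round(1),"mid",((ca+cb)/2).round(1),"psi",np.rad2deg(np.arctan2(*(ca-cb)[1::-1])))
m=orange(f["color"]).astype(np.uint8);mm=np.zeros_like(m);mm[U[:,1],U[:,0]]=1
print("px",U.mean(0),U.min(0),U.max(0))
x0,y0=U.mean(0).astype(int);cv2.imwrite(f"pics/nut_{sys.argv[1]}.png",cv2.resize(f["color"][max(0,y0-50):y0+50,x0-60:x0+60,::-1],(720,600),interpolation=cv2.INTER_CUBIC))
E
python3 nut.py 8
```

```text
ear top 162.2329455671879
rect (0.2872743606567383, -0.36287593841552734) 38.414371490478516 8.005446434020996 25.28839874267578
halves [ 10.    4.6 160.6] [-10.3  -5.  160.7] mid [ -0.2  -0.2 160.6] psi 25.40826817630083
px [280.53723789 235.18438178] [260 205] [299 271]
```

View pics/nut_8.png

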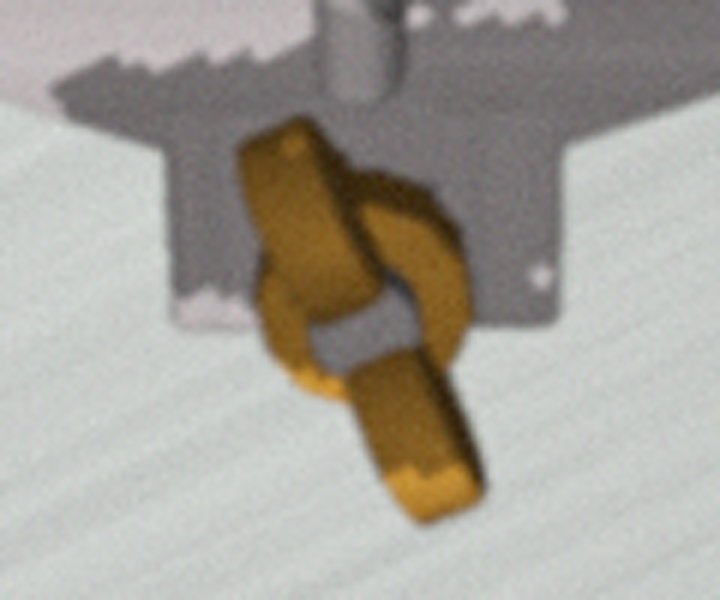

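Request:
drive_tool --grip 0.7 --increments '[[[-0.1,0,-0.05,-8],[-0.1,1,-0.05,-16],[-0.1,3,-0.05,-25],[-0.1,5,-0.05,-25],[-0.1,6,-0.05,-25],[-0.1,7.1,-0.05,-25],[-0.1,7.1,-0.05,-25],[-0.1,7.1,-0.05,-25]]]'

```text
clock: 8.9
tcp_pos: [0.5567, 0.0301, 0.1622]
eef_rot: [[0.998, 0.0, 0.063], [-0.063, -0.0, 0.998], [0.0, -1.0, -0.0]]
force: [1.0, -0.1, -0.0]
gripper_width: 0.0596
```

```bash
python3 look.py 9; python3 - <<'E'
import sys;sys.path.insert(0,'.')
from rig import arm
print(arm.get_state()["joints"].round(1))
E
```

```text
8.9 [0.55665407 0.03006186 0.16216572] [ 0.9515836  -0.09036175 -0.01768211] [-0.03434576 -0.01450518  0.05738663] 0.05958326438378117
tcp loc 0.736092247183288 0.01750331325081334 heading -3.5942779268700487
[[-18.9 -11.7 139.2]
 [-10.9  -7.7 148.9]
 [ -4.3  -3.3 157.7]
 [  4.7   3.5 160.7]
 [ 15.4   9.1 162.5]]
[ -0.7  10.9  82.4  -0.   86.6 -87.1]
```

View pics/wrist_9.png

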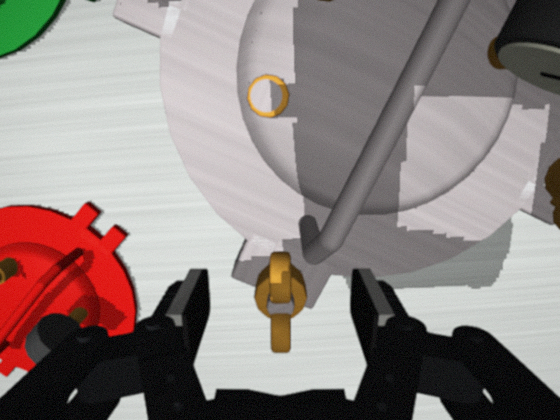

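The ears line up with the image vertical at column 281, centred between the fingers (208 and 352). I'll close across the hub.

Request:
drive_tool --grip 0 --increments '[[[0,0,0,0],[0,0,0,0],[0,0,0,0],[0,0,0,0],[0,0,0,0],[0,0,0,0]]]'

```text
clock: 9.55
tcp_pos: [0.5566, 0.0302, 0.1625]
eef_rot: [[0.998, 0.001, 0.062], [-0.062, 0.0, 0.998], [0.001, -1.0, 0.0]]
force: [-1.1, 0.9, 6.1]
gripper_width: 0.0192
```

```bash
python3 look.py 10
```

```text
9.55 [0.5566293  0.03018696 0.16250578] [-1.09895056  0.94520326  6.09845663] [ 0.11609561  0.22200694 -0.01736992] 0.019172595071523125
tcp loc 0.6542962038529576 0.11533581730408957 heading -3.573143466453176
[[-18.9 -11.6 139. ]
 [-10.8  -7.7 149. ]
 [ -4.2  -3.3 157.8]
 [  4.9   3.4 160.7]
 [ 15.1   9.  162.4]]
```

View pics/wrist_10.png

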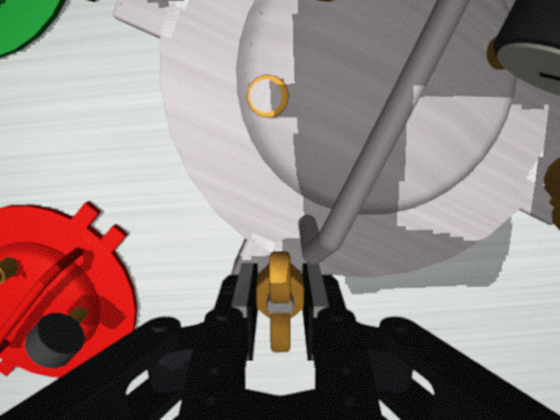

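Hub gripped (width 19 mm). Turning clockwise, following the thread.

Request:
drive_tool --increments '[[[0,0.02,0,8],[0,0.04,0,16],[0,0.05,0,24],[0,0.07,0,32],[0,0.09,0,40],[0,0.09,0,40]]]'

```text
clock: 10.2
tcp_pos: [0.5569, 0.0308, 0.1616]
eef_rot: [[0.724, 0.002, 0.69], [-0.69, 0.001, 0.724], [0.001, -1.0, 0.002]]
force: [0.3, 4.2, 5.1]
gripper_width: 0.019
```

```bash
python3 look.py 11
```

```text
10.2 [0.55690017 0.03082391 0.16164324] [0.34537405 4.16074681 5.06170237] [ 0.73721701 -0.10758749 -0.07660819] 0.019047310466656052
tcp loc 0.5860084166803401 0.8041178182133633 heading -43.63229624854395
[[-19.9  -9.4 137.9]
 [-11.5  -3.5 148. ]
 [ -4.7   1.3 156.7]
 [  5.    5.5 159.8]
 [ 16.6   9.7 161.6]]
```

View pics/wrist_11.png

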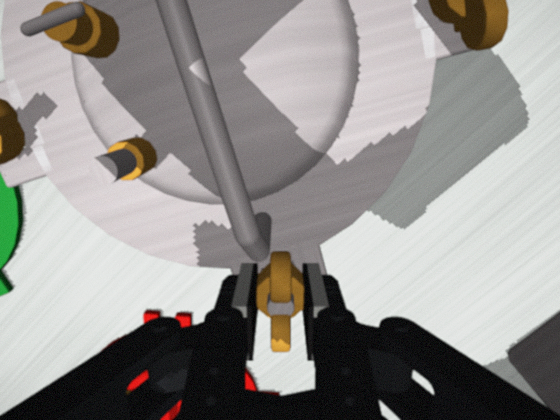

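```bash
cat >tq.py <<'E'
from h import *
from rig import arm
A=[]
for i in range(6):
    arm.grab_frame("wrist") ; s=arm.get_state(); A.append(np.r_[s["force"],s["torque"],s["tau"][5]])
A=np.array(A);print(s["clock"]);print(A.round(3)[:,[2,3,4,5,6]]);print("mean",A.mean(0).round(3),"sd",A.std(0).round(3), "w",s["gripper_width"])
E
python3 tq.py
```

```text
10.55
[[ 6.142  0.69  -0.185 -0.046  0.06 ]
 [ 5.342  0.693 -0.184 -0.017 -0.029]
 [ 5.321  0.696 -0.144 -0.054 -0.048]
 [ 5.093  0.671 -0.163 -0.09  -0.052]
 [ 5.769  0.716 -0.162 -0.008 -0.053]
 [ 5.38   0.717 -0.118 -0.031 -0.053]]
mean [ 0.215  3.926  5.508  0.697 -0.159 -0.041 -0.029] sd [0.5   0.315 0.347 0.016 0.023 0.027 0.041] w 0.018802740892436824
```

Request:
drive_tool --increments '[[[0,0.02,0,8],[0,0.03,0,15],[0,0.05,0,22],[0,0.07,0,30]]]'

```text
clock: 10.95
tcp_pos: [0.5573, 0.0311, 0.161]
eef_rot: [[0.282, 0.003, 0.959], [-0.959, 0.002, 0.282], [-0.001, -1.0, 0.004]]
force: [4.0, 5.1, 4.1]
gripper_width: 0.0194
```

```bash
python3 - <<'E'
from rig import arm
s=arm.get_state();print(s["force"],s["torque"],s["tau"],s["qd"])
E
python3 tq.py;python3 look.py 12
```

```text
[3.97230089 5.14587256 4.10478715] [ 0.92436297 -0.71009539  0.07848824] [ -2.98404247 -40.14907837 -31.35203719  -1.50780782   1.05905056
  -1.95364326] [ 4.47105372e-02  5.43689770e-02  5.73266209e-03  8.72198522e-02
 -4.69878978e-01  8.01792420e+01]
11.25
[[ 3.786  0.887 -0.605  0.027 -0.386]
 [ 3.456  0.87  -0.575 -0.06   1.192]
 [ 3.635  0.956 -0.588 -0.064  0.342]
 [ 3.419  0.846 -0.528 -0.057  0.043]
 [ 3.896  0.907 -0.579 -0.066 -0.03 ]
 [ 4.606  0.851 -0.544 -0.067 -0.046]]
mean [ 3.092  5.056  3.8    0.886 -0.57  -0.048  0.186] sd [0.352 0.313 0.398 0.037 0.026 0.034 0.498] w 0.019317652987225913
11.25 [0.55730888 0.03109601 0.16098863] [2.93008603 4.58337984 4.60645459] [ 0.85141177 -0.54399694 -0.06669019] 0.019317652987225913
tcp loc 0.8138339233791713 1.239059877261026 heading -73.34857935892913
[[-15.6 -12.6 137.4]
 [ -9.5  -4.3 147.4]
 [ -4.    4.2 156.5]
 [  4.8  10.1 159.2]
 [ 13.5  16.2 160.9]]
```

View pics/wrist_12.png

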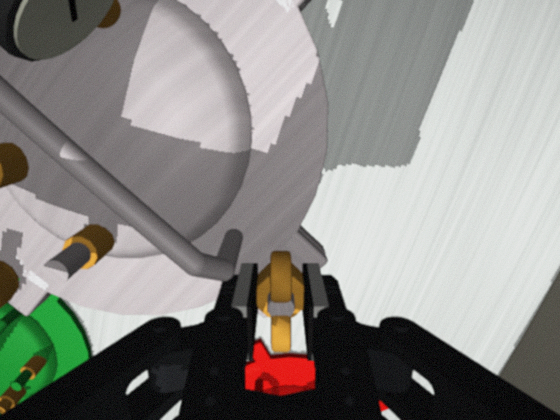

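The nut has turned about 70° with the gripper. The moving torque was about +0.05 to 0.08 N m, so it is running free. I'll release, swing back 90° and regrip across the ears.

Request:
drive_tool --grip 0.8 --increments '[[[0,0,0,0],[0,0,0,0],[0,0,0,0],[0,0,0,0]]]'

```text
clock: 11.7
tcp_pos: [0.5562, 0.0299, 0.1598]
eef_rot: [[0.283, -0.001, 0.959], [-0.959, -0.0, 0.283], [0.0, -1.0, -0.001]]
force: [-0.4, -0.6, -0.7]
gripper_width: 0.0685
```

```bash
python3 look.py 13; python3 nut.py 13
```

```text
11.7 [0.55615012 0.02988984 0.15975791] [-0.44761012 -0.57871138 -0.7458293 ] [ 0.01725322  0.02137917 -0.0117545 ] 0.06851109081879259
tcp loc 0.37666994341553056 -0.37539228962445303 heading -73.55196821452871
[[-15.6 -12.6 137.9]
 [ -9.4  -4.3 147.4]
 [ -3.8   4.2 156.4]
 [  4.8  10.1 159.2]
 [ 13.3  16.1 160.9]]
ear top 160.64122224951063
rect (0.22807693481445312, 0.5413017272949219) 7.792769432067871 39.189552307128906 44.979209899902344
halves [  7.3  -6.4 159. ] [ -8.4   8.9 159.1] mid [ -0.5   1.3 159.1] psi -44.24646715592234
px [284.09551375 295.25072359] [259 251] [310 351]
```

View pics/wrist_13.png

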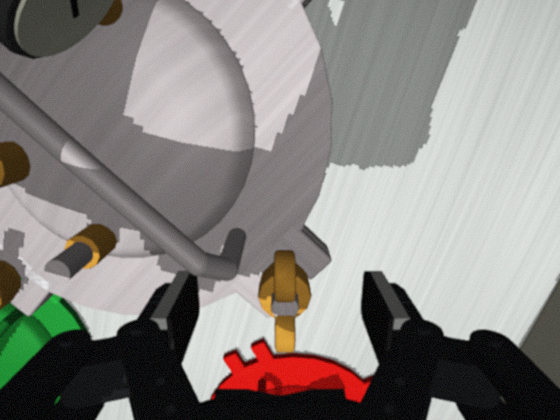

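Request:
drive_tool --increments '[[[-0.04,0,0.1,-8.5],[-0.04,0,0.1,-17],[-0.04,0,0.1,-25.5],[-0.04,0,0.1,-34],[-0.04,0,0.1,-42.5],[-0.04,0,0.1,-51],[-0.04,0,0.1,-59.5],[-0.04,0.1,0.1,-68],[-0.04,0.2,0.1,-76],[-0.04,0.2,0.1,-84],[-0.04,0.2,0.1,-90],[-0.04,0.2,0.1,-90]]]'

```text
clock: 12.95
tcp_pos: [0.5571, 0.0307, 0.158]
eef_rot: [[0.959, -0.0, -0.284], [0.284, -0.0, 0.959], [-0.0, -1.0, -0.0]]
force: [-0.2, 0.3, -0.7]
gripper_width: 0.0683
```

```bash
python3 look.py 14; python3 nut.py 14
```

```text
12.95 [0.55714831 0.03068579 0.15803922] [-0.19606169  0.26281842 -0.70971017] [-0.03245167  0.03583056 -0.00035281] 0.06833220088557167
tcp loc 0.8699897893570429 0.8021220472287865 heading 16.483363446168227
[[-15.4 -16.2 136.1]
 [ -8.8  -9.7 147. ]
 [ -4.1  -4.9 153.2]
 [  5.6   4.5 158.3]
 [ 14.2  12.9 160.7]]
ear top 160.44790046087135
rect (0.36172962188720703, -0.2607593536376953) 8.79865837097168 39.20664978027344 45.21107482910156
halves [  8.   -8.8 158.8] [ -8.    6.9 158.9] mid [ -0.   -1.  158.9] psi -44.32396012256693
px [278.10248372 298.76199662] [225 262] [332 326]
```

View pics/wrist_14.png

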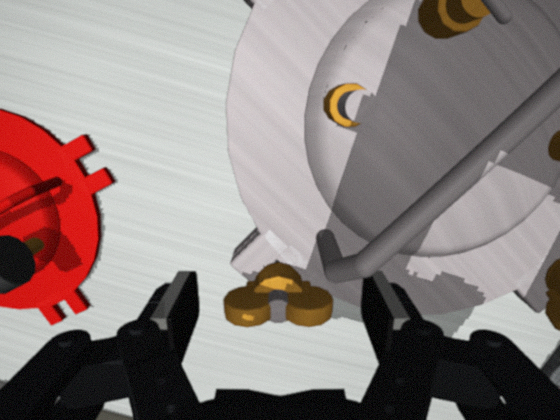

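The ears span columns 225 to 332, so their centre is 278 against a finger centre of 280. That is near enough, and I'll close across the ears.

Request:
drive_tool --grip 0 --increments '[[[0,0,-0.05,0],[0,0,-0.05,0],[0,0,-0.05,0],[0,0,-0.05,0],[0,0,-0.05,0]]]'

```text
clock: 13.5
tcp_pos: [0.5575, 0.0301, 0.1586]
eef_rot: [[0.959, 0.001, -0.282], [0.282, -0.001, 0.959], [0.0, -1.0, -0.001]]
force: [0.5, -2.0, 4.8]
gripper_width: 0.0399
```

```bash
python3 look.py 15
```

```text
13.5 [0.55749978 0.03008579 0.15859768] [ 0.45114311 -2.04097368  4.75230508] [-0.23492638  0.20162229 -0.01867418] 0.03987765964760399
tcp loc 1.4664161923610766 0.44461604299730906 heading 16.393092238155116
[[-15.3 -16.1 136.2]
 [ -8.8  -9.8 147. ]
 [ -4.   -4.8 153.3]
 [  5.7   4.6 158.3]
 [ 14.7  13.3 160.6]]
```

View pics/wrist_15.png

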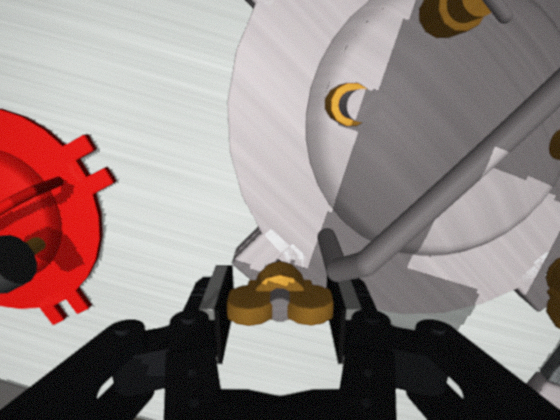

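Gripped across the ears (width 40 mm). Turning in stages, reading torque while moving.

Request:
drive_tool --increments '[[[0,0.02,0,8],[0,0.04,0,16],[0,0.05,0,24],[0,0.07,0,32],[0,0.09,0,40],[0,0.11,0,48]]]'

```text
clock: 14.15
tcp_pos: [0.5575, 0.0304, 0.1575]
eef_rot: [[0.849, 0.001, 0.528], [-0.528, 0.0, 0.849], [0.001, -1.0, 0.001]]
force: [-0.4, -0.4, 5.4]
gripper_width: 0.0402
```

```bash
python3 - <<'E'
from rig import arm
s=arm.get_state();print(s["force"],s["torque"],s["qd"][5])
E
python3 look.py 16
```

```text
[-0.39279935 -0.4132571   5.35960016] [-0.13662553  0.15292504  0.04188751] 79.37645523835877
14.15 [0.5575336  0.030439   0.15753234] [-0.39279935 -0.4132571   5.35960016] [-0.13662553  0.15292504  0.04188751] 0.04018548315720703
tcp loc 1.326458596809886 0.7706814950991904 heading -31.902732858275304
[[ -9.9 -19.6 135.3]
 [ -4.2  -9.5 145.8]
 [ -2.8   0.5 151.8]
 [ -1.4   9.6 157.3]
 [  4.1  19.6 159.6]]
```

View pics/wrist_16.png

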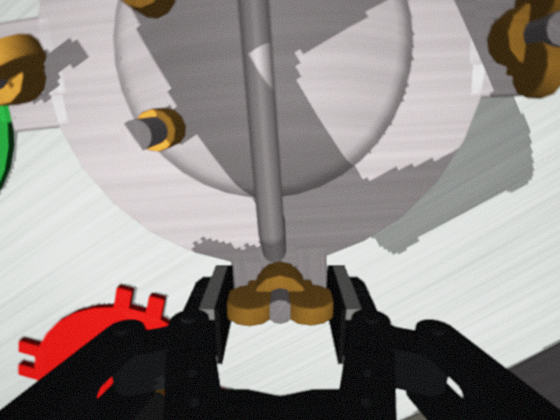

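Request:
drive_tool --increments '[[[0,0.02,0,8],[0,0.03,0,15],[0,0.05,0,22],[0,0.06,0,28],[0,0.07,0,32],[0,0.08,0,36],[0,0.09,0,40]]]'

```text
clock: 14.9
tcp_pos: [0.5578, 0.0306, 0.1571]
eef_rot: [[0.316, 0.002, 0.949], [-0.949, 0.0, 0.316], [0.0, -1.0, 0.002]]
force: [-1.0, 0.2, 6.9]
gripper_width: 0.0401
```

```bash
python3 look.py 17;  python3 tq.py
```

```text
14.9 [0.55779389 0.03061604 0.15709598] [-0.97797003  0.21770553  6.89598582] [-0.03840852  0.228093    0.13480355] 0.040062531582007815
tcp loc 1.4697511719984961 1.0509658092061815 heading -71.55109512290133
[[-14.5 -14.5 134.6]
 [ -8.7  -5.6 145.2]
 [ -4.4   5.  151. ]
 [  5.4   9.7 156.8]
 [ 13.8  16.4 159.1]]
15.25
[[ 7.222  0.022  0.142 -0.031  0.591]
 [ 7.038 -0.025  0.226 -0.029  0.16 ]
 [ 7.257  0.041  0.191 -0.05   0.014]
 [ 6.621  0.03   0.231 -0.102 -0.02 ]
 [ 6.797  0.052  0.214 -0.066 -0.028]
 [ 6.263 -0.044  0.195 -0.073 -0.029]]
mean [-0.897  0.134  6.867  0.013  0.2   -0.059  0.115] sd [0.236 0.306 0.351 0.035 0.03  0.025 0.223] w 0.040340082396495294
```

View pics/wrist_17.png

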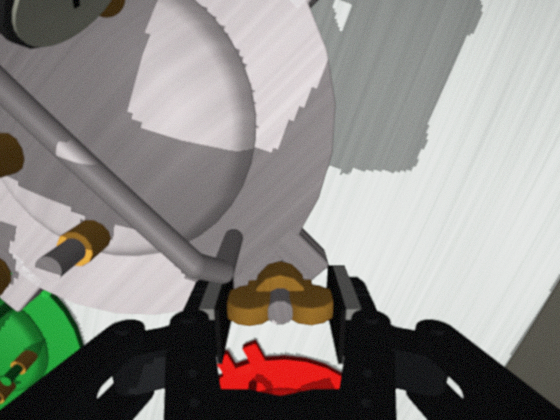

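The ear top has stopped dropping (159.1 mm) and the moving torque has risen to about 0.1. The nut is seated on the lug and is now drawing up the play. I'll release, swing back 90° and grip the hub for the next stroke, going slower from here.

Request:
drive_tool --grip 0.8 --increments '[[[0,0,0,0],[0,0,0,0],[0,0,0,0],[0,-0.2,0,0]]]'

```text
clock: 15.65
tcp_pos: [0.5571, 0.0304, 0.1575]
eef_rot: [[0.317, -0.001, 0.949], [-0.949, 0.0, 0.317], [-0.0, -1.0, -0.001]]
force: [-0.4, 0.4, 0.7]
gripper_width: 0.0684
```

Request:
drive_tool --increments '[[[0,0,0,-8.5],[0,0,0,-17],[0,0,0,-25.5],[0,0,0,-34],[0,0,0,-42.5],[0,0,0,-51],[0,0,0,-59.5],[0,0,0,-68],[0,0,0,-76],[0,0,0,-84],[0,0,0,-89],[0,0,0,-89]]]'

```text
clock: 16.85
tcp_pos: [0.5573, 0.0303, 0.1581]
eef_rot: [[0.954, -0.0, -0.3], [0.3, -0.0, 0.954], [-0.0, -1.0, -0.0]]
force: [0.0, 0.3, 0.4]
gripper_width: 0.0683
```

```bash
python3 look.py 18; python3 nut.py 18;python3 tq.py
```

```text
16.85 [0.55734355 0.03029792 0.15814449] [0.02570469 0.3137633  0.38914269] [-0.01144065  0.00716875  0.00994168] 0.06833743546316258
tcp loc 1.2275166838388734 0.5556633193051355 heading 17.47529664330153
[[-15.1 -17.3 135.9]
 [ -9.4 -10.8 145.7]
 [ -4.9  -5.5 154.8]
 [  4.4   3.9 157.7]
 [ 12.2  12.2 159.3]]
ear top 159.09104913262246
rect (0.24945640563964844, -1.265359878540039) 38.54201126098633 7.874278545379639 47.1512565612793
halves [  7.4   7.  157.7] [ -7.9  -9.9 157.5] mid [ -0.2  -1.5 157.6] psi 47.760748934212906
px [279.02425876 293.90874085] [254 251] [304 351]
17.2
[[-1.095 -0.012 -0.036 -0.036 -0.113]
 [-0.73  -0.039 -0.007 -0.009 -0.016]
 [ 0.773  0.018  0.038  0.028  0.013]
 [ 0.103 -0.005  0.024 -0.     0.019]
 [ 0.273 -0.003 -0.032  0.009  0.017]
 [ 0.454 -0.047  0.013 -0.039  0.014]]
mean [-0.076  0.014 -0.037 -0.015  0.    -0.008 -0.011] sd [0.321 0.267 0.66  0.022 0.027 0.024 0.047] w 0.0683155404004556
```

View pics/wrist_18.png

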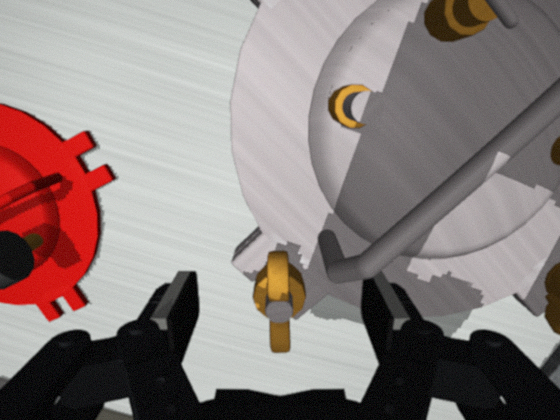

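Aligned: the nut is at column 279 and the finger centre at 280. Zero-load torque bias is about -0.01. Closing on the hub.

Request:
drive_tool --grip 0 --increments '[[[0,0,0,0],[0,0,0,0],[0,0,0,0],[0,0,0,0],[0,0,0,0],[0,0,0,0]]]'

```text
clock: 17.8
tcp_pos: [0.5575, 0.0301, 0.1585]
eef_rot: [[0.954, 0.001, -0.299], [0.299, -0.001, 0.954], [0.0, -1.0, -0.001]]
force: [0.5, -2.3, 2.8]
gripper_width: 0.0194
```

Request:
drive_tool --increments '[[[0,0,0,4],[0,0,0,8],[0,0,0,12],[0,0,0,16],[0,0,0,20]]]'

```text
clock: 18.3
tcp_pos: [0.5575, 0.0302, 0.1584]
eef_rot: [[0.999, 0.0, 0.048], [-0.048, -0.0, 0.999], [0.0, -1.0, -0.0]]
force: [-1.0, -1.5, 2.1]
gripper_width: 0.019
```

```bash
cat >tq0.py <<'E'
from rig import arm
s=arm.get_state();print(s["clock"],s["force"].round(1),s["torque"].round(3),s["qd"][5].round(1),s["gripper_width"])
E
python3 tq0.py; python3 look.py 19
```

```text
18.3 [-1.  -1.5  2.1] [-0.252  0.032  0.12 ] 39.8 0.019030121966085375
18.3 [0.55746235 0.03021912 0.15843706] [-0.99889366 -1.51440769  2.05790278] [-0.25206835  0.03155982  0.12011549] 0.019030121966085375
tcp loc 1.36955463241585 0.5436004196360494 heading -2.733145595220995
[[-18.6 -12.3 135.8]
 [-11.4  -8.2 145.6]
 [ -5.6  -4.6 154.8]
 [  4.3   3.6 157.7]
 [ 15.    9.3 159.3]]
```

View pics/wrist_19.png

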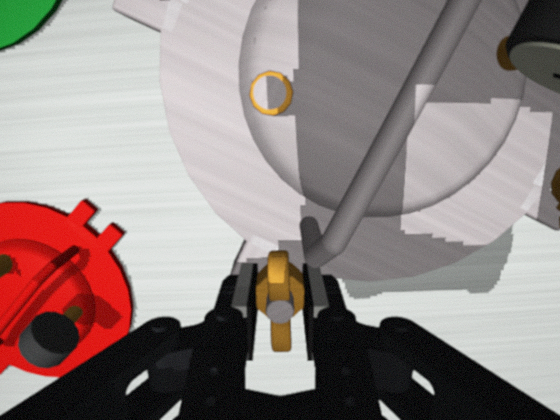

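Request:
drive_tool --increments '[[[0,0,0,2],[0,0,0,4],[0,0,0,6]]]'

```text
clock: 18.65
tcp_pos: [0.5575, 0.0302, 0.1585]
eef_rot: [[0.989, 0.001, 0.149], [-0.149, -0.0, 0.989], [0.001, -1.0, -0.0]]
force: [-0.3, -1.8, 1.7]
gripper_width: 0.0193
```

```bash
python3 tq0.py
```

```text
18.65 [-0.3 -1.8  1.7] [-0.193  0.009  0.139] 19.8 0.01931554600525964
```

Request:
drive_tool --increments '[[[0,0,0,2],[0,0,0,4],[0,0,0,6]]]'

```text
clock: 18.95
tcp_pos: [0.5575, 0.0303, 0.1585]
eef_rot: [[0.968, 0.001, 0.252], [-0.252, -0.0, 0.968], [0.001, -1.0, 0.0]]
force: [-0.6, -0.5, 2.8]
gripper_width: 0.0195
```

```bash
python3 tq0.py
```

```text
18.95 [-0.6 -0.5  2.8] [-0.163  0.034  0.179] 19.8 0.019518436897420874
```

Request:
drive_tool --increments '[[[0,0,0,1],[0,0,0,2]]]'

```text
clock: 19.15
tcp_pos: [0.5575, 0.0303, 0.1584]
eef_rot: [[0.958, 0.001, 0.285], [-0.285, -0.0, 0.958], [0.001, -1.0, 0.0]]
force: [0.2, -1.4, 3.8]
gripper_width: 0.0195
```

```bash
python3 tq0.py; python3 tq.py
```

```text
19.15 [ 0.2 -1.4  3.8] [-0.142  0.046  0.096] 10.3 0.019472275407001752
19.45
[[ 3.443e+00 -2.220e-01  1.900e-02  1.330e-01  2.300e-02]
 [ 4.553e+00 -2.240e-01  7.300e-02  3.300e-02  2.360e-01]
 [ 4.330e+00 -1.890e-01  9.700e-02  3.400e-02  1.170e-01]
 [ 3.885e+00 -2.270e-01  4.400e-02  6.100e-02  6.900e-02]
 [ 4.140e+00 -1.740e-01 -7.000e-03  7.800e-02  5.700e-02]
 [ 4.208e+00 -2.030e-01  6.500e-02 -3.000e-03  5.700e-02]]
mean [-0.316 -0.861  4.093 -0.207  0.048  0.056  0.093] sd [0.358 0.413 0.353 0.02  0.035 0.042 0.07 ] w 0.01925889406132618
```

Request:
drive_tool --increments '[[[0,0,0,1.5],[0,0,0,3],[0,0,0,4.5]]]'

```text
clock: 19.75
tcp_pos: [0.5575, 0.0303, 0.1584]
eef_rot: [[0.932, 0.001, 0.362], [-0.362, -0.0, 0.932], [0.001, -1.0, 0.0]]
force: [0.0, -1.1, 5.1]
gripper_width: 0.0194
```

```bash
python3 tq0.py
```

```text
19.75 [ 0.  -1.1  5.1] [-0.22   0.04   0.128] 15.0 0.019373537266413995
```

Request:
drive_tool --increments '[[[0,0,0,1.5],[0,0,0,3],[0,0,0,4.5]]]'

```text
clock: 20.05
tcp_pos: [0.5575, 0.0304, 0.1584]
eef_rot: [[0.901, 0.001, 0.434], [-0.434, 0.0, 0.901], [0.001, -1.0, 0.0]]
force: [1.1, -0.3, 5.1]
gripper_width: 0.0195
```

```bash
python3 tq0.py
```

```text
20.05 [ 1.1 -0.3  5.1] [-0.177 -0.003  0.105] 14.8 0.019461672857686053
```

Request:
drive_tool --increments '[[[0,0,0,1.5],[0,0,0,3],[0,0,0,4.5]]]'

```text
clock: 20.35
tcp_pos: [0.5575, 0.0304, 0.1584]
eef_rot: [[0.864, 0.001, 0.503], [-0.503, 0.0, 0.864], [0.001, -1.0, 0.0]]
force: [0.1, -0.8, 5.2]
gripper_width: 0.0191
```

```bash
python3 tq0.py;python3 look.py 20; python3 nut.py 20
```

```text
20.35 [ 0.1 -0.8  5.2] [-0.201 -0.053  0.179] 14.9 0.01912667405113291
20.35 [0.55752517 0.0303866  0.15842203] [ 0.08822966 -0.83095673  5.17951241] [-0.20059045 -0.05262025  0.17857278] 0.01912667405113291
tcp loc 1.34423705545425 0.7206686278183976 heading -30.20203097147276
[[-1.920e+01 -9.600e+00  1.362e+02]
 [-1.110e+01 -3.200e+00  1.456e+02]
 [-5.300e+00  1.000e-01  1.554e+02]
 [ 4.900e+00  3.300e+00  1.577e+02]
 [ 1.710e+01  9.300e+00  1.592e+02]]
ear top 159.0587821029416
rect (0.14136123657226562, -0.2212672233581543) 10.902335166931152 38.696197509765625 85.18314361572266
halves [ 11.   -0.  157.6] [-12.   -0.3 157.5] mid [ -0.5  -0.2 157.5] psi 0.6594061041205543
px [279.84895397 295.7167364 ] [255 256] [304 351]
```

Request:
drive_tool --increments '[[[0,0,0,1.5],[0,0,0,3],[0,0,0,4.5]]]'

```text
clock: 20.7
tcp_pos: [0.5575, 0.0304, 0.1584]
eef_rot: [[0.822, 0.001, 0.569], [-0.569, 0.0, 0.822], [0.0, -1.0, 0.0]]
force: [-0.1, 0.2, 5.1]
gripper_width: 0.0195
```

```bash
python3 tq0.py
```

```text
20.7 [-0.1  0.2  5.1] [-0.118 -0.03   0.099] 14.9 0.019470756446328837
```

Request:
drive_tool --increments '[[[0,0,0,1.5],[0,0,0,3],[0,0,0,4.5]]]'

```text
clock: 21.0
tcp_pos: [0.5575, 0.0305, 0.1584]
eef_rot: [[0.775, 0.001, 0.632], [-0.632, 0.0, 0.775], [0.0, -1.0, 0.001]]
force: [0.9, -0.8, 5.0]
gripper_width: 0.0189
```

```bash
python3 tq0.py;  python3 tq.py
```

```text
21.0 [ 0.9 -0.8  5. ] [-0.091  0.016  0.115] 14.9 0.018931317206141655
21.3
[[ 4.656e+00 -1.010e-01  4.600e-02  7.900e-02  5.300e-02]
 [ 4.462e+00 -1.240e-01 -1.100e-02 -1.000e-03  2.800e-01]
 [ 4.566e+00 -9.200e-02  5.000e-03  8.700e-02  1.070e-01]
 [ 5.356e+00 -7.700e-02 -5.700e-02  7.900e-02  5.400e-02]
 [ 5.449e+00 -7.900e-02  2.800e-02  6.300e-02  4.200e-02]
 [ 5.017e+00 -2.800e-02  7.000e-03  7.000e-03  3.900e-02]]
mean [ 1.000e-01 -5.270e-01  4.918e+00 -8.400e-02  3.000e-03  5.200e-02
  9.600e-02] sd [0.645 0.379 0.384 0.029 0.032 0.036 0.085] w 0.019148662158080244
```

Request:
drive_tool --increments '[[[0,0,0,1.5],[0,0,0,3],[0,0,0,4.5]]]'

```text
clock: 21.6
tcp_pos: [0.5576, 0.0305, 0.1584]
eef_rot: [[0.723, 0.001, 0.691], [-0.691, 0.0, 0.723], [0.0, -1.0, 0.001]]
force: [1.7, -1.0, 4.7]
gripper_width: 0.0191
```

```bash
python3 tq0.py
```

```text
21.6 [ 1.7 -1.   4.7] [-0.069 -0.067  0.15 ] 14.8 0.019123863787890907
```

Request:
drive_tool --increments '[[[0,0,0,1.5],[0,0,0,3],[0,0,0,4.5]]]'

```text
clock: 21.9
tcp_pos: [0.5576, 0.0305, 0.1584]
eef_rot: [[0.667, 0.001, 0.745], [-0.745, 0.0, 0.667], [0.0, -1.0, 0.001]]
force: [0.4, 0.7, 4.8]
gripper_width: 0.0192
```

```bash
python3 tq0.py
```

```text
21.9 [0.4 0.7 4.8] [-0.05  -0.089  0.122] 14.9 0.019155459259484357
```

Request:
drive_tool --increments '[[[0,0,0,1.5],[0,0,0,3],[0,0,0,4.5]]]'

```text
clock: 22.2
tcp_pos: [0.5576, 0.0305, 0.1584]
eef_rot: [[0.606, 0.001, 0.795], [-0.795, 0.0, 0.606], [0.0, -1.0, 0.001]]
force: [0.1, 0.4, 5.4]
gripper_width: 0.0193
```

```bash
python3 tq0.py
```

```text
22.2 [0.1 0.4 5.4] [ 0.004 -0.078  0.136] 14.9 0.01925190834246196
```

Request:
drive_tool --increments '[[[0,0,0,1.5],[0,0,0,3],[0,0,0,4.5]]]'

```text
clock: 22.5
tcp_pos: [0.5576, 0.0305, 0.1584]
eef_rot: [[0.542, 0.001, 0.841], [-0.841, 0.0, 0.542], [0.0, -1.0, 0.001]]
force: [1.4, 0.7, 5.1]
gripper_width: 0.0192
```

```bash
python3 tq0.py
```

```text
22.5 [1.4 0.7 5.1] [ 0.056 -0.115  0.113] 14.9 0.019170346109407252
```

Request:
drive_tool --increments '[[[0,0,0,1.5],[0,0,0,3],[0,0,0,4.5]]]'

```text
clock: 22.8
tcp_pos: [0.5576, 0.0305, 0.1584]
eef_rot: [[0.474, 0.001, 0.88], [-0.88, 0.0, 0.474], [0.0, -1.0, 0.001]]
force: [0.8, 1.0, 5.1]
gripper_width: 0.0192
```

```bash
python3 tq0.py
```

```text
22.8 [0.8 1.  5.1] [ 0.025 -0.172  0.158] 14.9 0.019214054068681402
```

Request:
drive_tool --increments '[[[0,0,0,1.5],[0,0,0,3],[0,0,0,4.5]]]'

```text
clock: 23.1
tcp_pos: [0.5577, 0.0305, 0.1584]
eef_rot: [[0.404, 0.001, 0.915], [-0.915, 0.0, 0.404], [0.0, -1.0, 0.001]]
force: [2.1, 1.0, 5.1]
gripper_width: 0.0192
```

```bash
python3 tq0.py; python3 tq.py; python3 look.py 21; python3 nut.py 21
```

```text
23.1 [2.1 1.  5.1] [ 0.123 -0.212  0.136] 14.9 0.01920555793635805
23.4
[[ 4.991  0.114 -0.275  0.117  0.051]
 [ 6.192  0.113 -0.31   0.059  0.279]
 [ 5.338  0.158 -0.26   0.053  0.109]
 [ 4.776  0.113 -0.239  0.021  0.055]
 [ 5.338  0.122 -0.305 -0.027  0.043]
 [ 4.43   0.162 -0.268  0.051  0.04 ]]
mean [ 1.776  1.126  5.177  0.13  -0.276  0.046  0.096] sd [0.287 0.316 0.553 0.021 0.025 0.043 0.085] w 0.01950796346839867
23.4 [0.55766822 0.03052698 0.15841418] [1.74928111 0.6810202  4.42981256] [ 0.16205355 -0.26751245  0.0505557 ] 0.01950796346839867
tcp loc 1.4022916195372965 0.9125027450917792 heading -66.14568746097369
[[-17.4 -10.8 135.8]
 [-10.4  -4.  145.7]
 [ -4.6   5.3 154.5]
 [  4.7   9.3 157.7]
 [ 14.8  14.1 159.3]]
ear top 159.07188377683423
rect (-0.6740541458129883, 0.03128528594970703) 8.936103820800781 38.58114242553711 53.730384826660156
halves [  9.2  -6.  157.8] [ -9.6   7.4 157.5] mid [ -0.2   0.7 157.6] psi -35.383196314271835
px [279.77712032 293.19763314] [255 251] [304 351]
```

View pics/wrist_21.png

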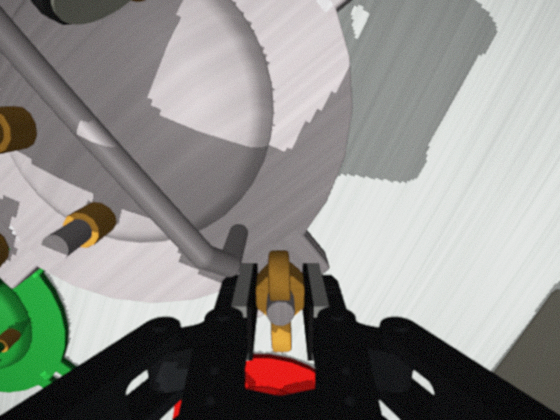

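Request:
drive_tool --increments '[[[0,0,0,1.5],[0,0,0,3],[0,0,0,4.5]]]'

```text
clock: 23.75
tcp_pos: [0.5577, 0.0305, 0.1584]
eef_rot: [[0.33, 0.001, 0.944], [-0.944, 0.0, 0.33], [-0.0, -1.0, 0.001]]
force: [3.2, 1.3, 3.7]
gripper_width: 0.0189
```

```bash
python3 tq0.py
```

```text
23.75 [3.2 1.3 3.7] [ 0.218 -0.387  0.127] 14.9 0.018894060404741207
```

Request:
drive_tool --increments '[[[0,0,0,1.5],[0,0,0,3],[0,0,0,4.5]]]'

```text
clock: 24.05
tcp_pos: [0.5577, 0.0305, 0.1584]
eef_rot: [[0.255, 0.001, 0.967], [-0.967, 0.0, 0.255], [-0.0, -1.0, 0.001]]
force: [2.6, 1.1, 4.9]
gripper_width: 0.0189
```

```bash
python3 tq0.py; python3 tq.py
```

```text
24.05 [2.6 1.1 4.9] [ 0.19  -0.462  0.071] 14.8 0.018940404989428207
24.35
[[ 4.874  0.262 -0.468  0.121  0.057]
 [ 5.17   0.206 -0.478  0.07   0.283]
 [ 4.457  0.224 -0.437  0.018  0.107]
 [ 6.148  0.19  -0.427  0.037  0.054]
 [ 4.623  0.233 -0.429  0.046  0.042]
 [ 5.527  0.217 -0.415  0.02   0.039]]
mean [ 2.251  1.108  5.133  0.222 -0.442  0.052  0.097] sd [0.704 0.447 0.573 0.022 0.023 0.036 0.086] w 0.019222185328825987
```

The nut is still drawing up at about 0.1, with about 252° turned in all and no slip. Regripping across the ears.

Request:
drive_tool --grip 0.8 --increments '[[[0,0,0,0],[0,0,0,0],[0,0,0,0],[0,0,0,0]]]'

```text
clock: 24.75
tcp_pos: [0.557, 0.0302, 0.1576]
eef_rot: [[0.257, -0.001, 0.966], [-0.966, -0.0, 0.257], [-0.0, -1.0, -0.001]]
force: [-0.9, 0.1, 0.2]
gripper_width: 0.0684
```

Request:
drive_tool --increments '[[[0,0,0,-8.5],[0,0,0,-17],[0,0,0,-25.5],[0,0,0,-34],[0,0,0,-42.5],[0,0,0,-51],[0,0,0,-59.5],[0,0,0,-68],[0,0,0,-76],[0,0,0,-84],[0,0,0,-90],[0,0,0,-90]]]'

```text
clock: 25.95
tcp_pos: [0.5572, 0.0303, 0.158]
eef_rot: [[0.966, -0.001, -0.258], [0.258, -0.0, 0.966], [-0.001, -1.0, 0.0]]
force: [-0.3, -0.0, 0.9]
gripper_width: 0.0682
```

```bash
sed -i 's/s\["gripper_width"\])/s["gripper_width"].round(4),"tau6",s["tau"][5].round(3))/' tq0.py; python3 tq0.py; python3 look.py 22; python3 nut.py 22
```

```text
25.95 [0.55720795 0.03027146 0.15795301] [-0.25690684 -0.03080917  0.86375984] [ 0.01329554  0.01961772 -0.02978032] 0.06819648523657698
tcp loc 1.1212780883190372 0.46733906949782617 heading 14.960486832693968
[[-15.4 -16.1 134.9]
 [ -9.   -9.9 145.4]
 [ -4.6  -5.3 151. ]
 [  5.8   4.9 156.9]
 [ 14.2  13.  159.1]]
ear top 158.85827221736437
rect (0.4775199890136719, -0.20688629150390625) 8.69675064086914 39.03630447387695 45.014122009277344
halves [  8.4  -9.3 157.4] [ -8.2   7.1 157.3] mid [ 1.000e-01 -1.100e+00  1.574e+02] psi -44.700690009332185
px [279.22952087 296.37789799] [226 262] [332 324]Traceback (most recent call last):
  File "tq0.py", line 2, in <module>
    s=arm.get_state();print(s["clock"],s["force"].round(1),s["torque"].round(3),s["qd"][5].round(1),s["gripper_width"].round(4),"tau6",s["tau"][5].round(3))
                                                                                                    ^^^^^^^^^^^^^^^^^^^^^^^^
AttributeError: 'float' object has no attribute 'round'
```

View pics/wrist_22.png

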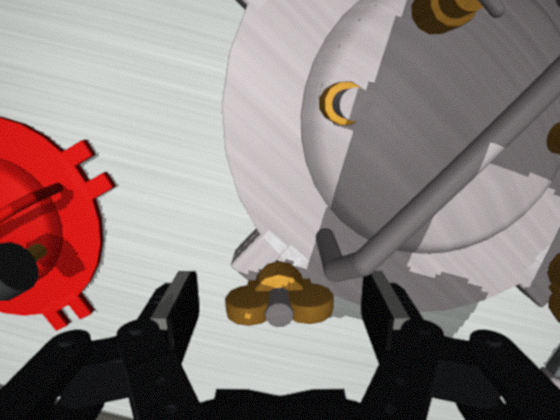

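Request:
drive_tool --grip 0 --increments '[[[0,0.1,0,0],[0,0.1,0,0],[0,0.1,0,0],[0,0.1,0,0],[0,0.1,0,0]]]'

```text
clock: 26.5
tcp_pos: [0.5575, 0.0301, 0.1575]
eef_rot: [[0.966, 0.001, -0.257], [0.257, -0.001, 0.966], [0.0, -1.0, -0.001]]
force: [-0.1, -2.5, 3.9]
gripper_width: 0.0402
```

```bash
sed -i 's/s\["gripper_width"\].round(4)/round(s["gripper_width"],4)/' tq0.py; python3 tq0.py
```

```text
26.5 [-0.1 -2.5  3.9] [-0.372  0.102 -0.053] -0.1 0.0402 tau6 -0.043
```

Request:
drive_tool --increments '[[[0,0,0,1.5],[0,0,0,3],[0,0,0,4.5]]]'

```text
clock: 26.8
tcp_pos: [0.5575, 0.0301, 0.1574]
eef_rot: [[0.984, 0.0, -0.178], [0.178, -0.0, 0.984], [0.0, -1.0, -0.001]]
force: [0.0, -3.8, 4.4]
gripper_width: 0.04
```

```bash
python3 tq0.py
```

```text
26.8 [ 0.  -3.8  4.4] [-0.518  0.107  0.099] 14.9 0.04 tau6 -0.224
```

Request:
drive_tool --increments '[[[0,0,0,1.5],[0,0,0,3],[0,0,0,4.5]]]'

```text
clock: 27.1
tcp_pos: [0.5575, 0.0302, 0.1574]
eef_rot: [[0.995, 0.0, -0.101], [0.101, -0.0, 0.995], [0.0, -1.0, -0.0]]
force: [-1.3, -3.8, 5.1]
gripper_width: 0.0402
```

```bash
python3 tq0.py
```

```text
27.1 [-1.3 -3.8  5.1] [-0.681  0.172  0.142] 14.9 0.0402 tau6 -0.217
```

Request:
drive_tool --increments '[[[0,0,0,1.5],[0,0,0,3],[0,0,0,4.5]]]'

```text
clock: 27.4
tcp_pos: [0.5575, 0.0302, 0.1574]
eef_rot: [[1.0, 0.0, -0.023], [0.023, -0.0, 1.0], [0.0, -1.0, -0.0]]
force: [-0.7, -3.0, 5.0]
gripper_width: 0.0398
```

```bash
python3 tq0.py
```

```text
27.4 [-0.7 -3.   5. ] [-0.603  0.153  0.2  ] 14.9 0.0398 tau6 -0.21
```

Request:
drive_tool --increments '[[[0,0,0,1.5],[0,0,0,3],[0,0,0,4.5]]]'

```text
clock: 27.7
tcp_pos: [0.5575, 0.0302, 0.1574]
eef_rot: [[0.998, 0.0, 0.056], [-0.056, -0.0, 0.998], [0.0, -1.0, -0.0]]
force: [-1.2, -3.4, 6.0]
gripper_width: 0.0399
```

```bash
python3 tq0.py
```

```text
27.7 [-1.2 -3.4  6. ] [-0.606  0.145  0.155] 14.9 0.0399 tau6 -0.19
```

Request:
drive_tool --increments '[[[0,0,0,1.5],[0,0,0,3],[0,0,0,4.5]]]'

```text
clock: 28.0
tcp_pos: [0.5575, 0.0303, 0.1574]
eef_rot: [[0.991, 0.0, 0.134], [-0.134, -0.0, 0.991], [0.0, -1.0, -0.0]]
force: [-0.6, -2.7, 4.4]
gripper_width: 0.0402
```

```bash
python3 tq0.py; python3 tq.py
```

```text
28.0 [-0.6 -2.7  4.4] [-0.606  0.172  0.185] 14.8 0.0402 tau6 -0.171
28.3
[[ 4.559 -0.604  0.171  0.078  0.076]
 [ 5.14  -0.581  0.133  0.018  0.316]
 [ 4.766 -0.583  0.179  0.06   0.129]
 [ 4.969 -0.578  0.203  0.13   0.073]
 [ 4.797 -0.596  0.153  0.023  0.061]
 [ 4.509 -0.601  0.156  0.071  0.058]]
mean [-0.891 -3.273  4.79  -0.59   0.166  0.063  0.119] sd [0.214 0.541 0.219 0.01  0.022 0.038 0.091] w 0.04002769363412457
```

Joint 6's torque is much less noisy and now rises about 0.02 per 4.5° step. The play is gone and the nut is pulling tight, at about 0.14 N m. Continuing in the same steps towards about 0.20.

Request:
drive_tool --increments '[[[0,0,0,1.5],[0,0,0,3],[0,0,0,4.5]]]'

```text
clock: 28.6
tcp_pos: [0.5574, 0.0303, 0.1573]
eef_rot: [[0.977, 0.0, 0.211], [-0.211, -0.0, 0.977], [0.0, -1.0, -0.0]]
force: [-1.1, -3.3, 5.0]
gripper_width: 0.0396
```

```bash
python3 tq0.py
```

```text
28.6 [-1.1 -3.3  5. ] [-0.568  0.187  0.22 ] 14.9 0.0396 tau6 -0.151
```

Request:
drive_tool --increments '[[[0,0,0,1.5],[0,0,0,3],[0,0,0,4.5]]]'

```text
clock: 28.9
tcp_pos: [0.5574, 0.0304, 0.1573]
eef_rot: [[0.958, 0.0, 0.287], [-0.287, -0.0, 0.958], [0.0, -1.0, 0.0]]
force: [-1.1, -3.3, 4.7]
gripper_width: 0.04
```

```bash
python3 tq0.py; python3 look.py 23;python3 tq.py
```

```text
28.9 [-1.1 -3.3  4.7] [-0.507  0.163  0.232] 14.9 0.04 tau6 -0.131
28.9 [0.55744292 0.03035819 0.15729837] [-1.11557334 -3.27480239  4.73893014] [-0.5066556   0.16298342  0.23182055] 0.0400187142595861
tcp loc 1.2857263528354657 0.6562468064408437 heading -16.693297568633984
[[ -9.8 -19.5 134.5]
 [ -6.4 -10.2 145. ]
 [ -3.8  -2.1 150.6]
 [  0.2   8.8 156.5]
 [  7.   18.4 158.7]]
29.25
[[ 4.785 -0.492  0.094  0.136  0.353]
 [ 6.098 -0.546  0.163  0.136  0.175]
 [ 4.807 -0.484  0.138  0.064  0.121]
 [ 5.02  -0.511  0.146  0.116  0.109]
 [ 4.259 -0.572  0.127  0.104  0.107]
 [ 5.156 -0.509  0.108  0.141  0.107]]
mean [-0.15  -2.904  5.021 -0.519  0.129  0.116  0.162] sd [0.219 0.463 0.557 0.03  0.023 0.027 0.089] w 0.04012708085040519
```

View pics/wrist_23.png

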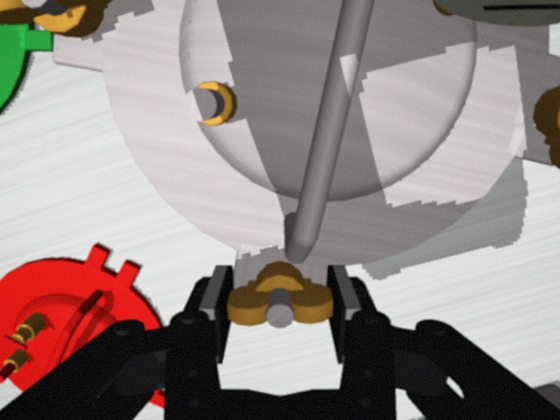

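The nut is at about 0.18 to 0.22 N m by both measures, mid finger-tight band. I'll release, rise straight up and inspect.

Request:
drive_tool --grip 0.8 --increments '[[[0,0,0,0],[0,0,0,0],[0,0,0,0],[0,0,0,0],[0,-2,0,0],[0,-5,0,0],[0,-9,0,0],[0,-9,0,0],[0,-9,0,0]]]'

```text
clock: 30.15
tcp_pos: [0.5577, 0.0304, 0.248]
eef_rot: [[0.958, 0.002, 0.285], [-0.285, 0.0, 0.958], [0.002, -1.0, 0.001]]
force: [-0.4, -0.3, -0.8]
gripper_width: 0.0685
```

```bash
python3 tq0.py; python3 look.py 24; python3 nut.py 24
```

```text
30.15 [-0.4 -0.3 -0.8] [-0.008 -0.009 -0.005] -0.0 0.0685 tau6 0.001
30.15 [0.55767399 0.03040757 0.24798293] [-0.3549864  -0.25840628 -0.78112867] [-0.00788132 -0.00943242 -0.00480691] 0.06848061886801868
tcp loc 1.4647034406186363 0.810528752089158 heading -16.576429559389712
[[ -9.7 -19.4 137.3]
 [ -6.1  -9.9 145.5]
 [ -3.1  -2.  153.2]
 [  0.5   8.7 157.1]
 [  7.1  18.7 159.1]]
ear top 158.79042963660984
rect (0.4414646625518799, -0.8117523193359375) 7.790736675262451 38.59797668457031 13.746134757995605
halves [  1.4   1.8 157.4] [ -1.2  -2.6 157. ] mid [ 1.000e-01 -4.000e-01  1.572e+02] psi 58.772359894704685
px [279.36184211 221.84375   ] [247 204] [312 236]
```

View pics/wrist_24.png

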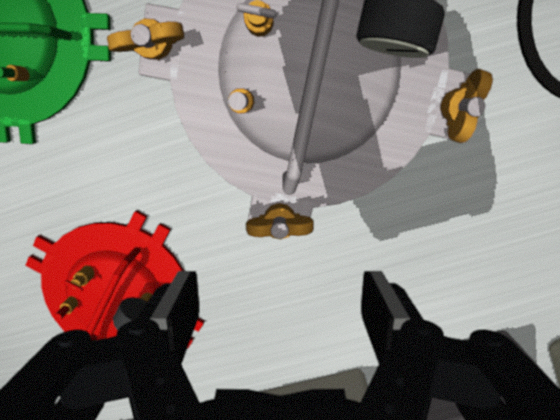

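```bash
python3 - <<'E'
from h import *
d=snap(["top","scene"],"25");o=pickle.load(open("f0.pkl","rb"))
for n,bx in(("top",dict(gasket=(165,230,118,182),brush=(98,168,150,178),gun=(178,236,374,425))),):
    for k,(a,b,c,e) in bx.items(): print(k,np.abs(d[n]["color"][a:b,c:e].astype(int)-o[n]["color"][a:b,c:e]).mean().round(2), cv2.phaseCorrelate(*[cv2.cvtColor(np.ascontiguousarray(q[n]["color"][a:b,c:e]),cv2.COLOR_RGB2GRAY).astype(np.float32) for q in(o,d)]))
E
```

```text
gasket 2.51 ((-0.09448675709275278, 0.037357216589228415), 0.9942458100203011)
brush 2.22 ((-0.004363192090005796, 0.07886505129023647), 0.9441290767104538)
gun 2.43 ((-0.08325992224980183, -0.0032992289704836253), 0.9698664924244822)
```

View pics/scene_25.png

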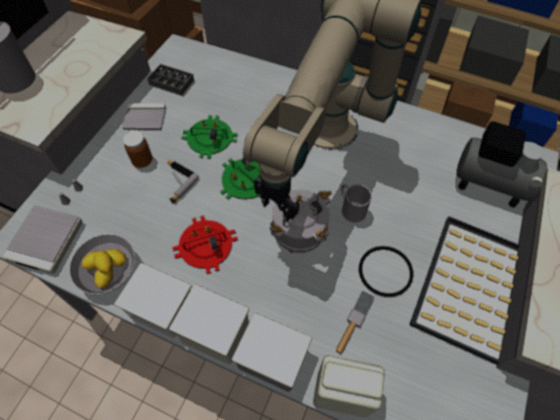

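The bystanders have not moved (under 0.1 px), the bolt is upright, the nut is seated and the gripper is clear of everything. Handing in.

```bash
python3 -c "
from rig import arm
print(arm.hand_in())"
```

```text
the job is handed in; nothing more can be done
None
```

I swung the open clamp's bolt upright to its end stop in the slot. I then tightened the wing nut about 280° clockwise in four strokes past the handle, and handed in at about 30 s.

- **First push:** it wedged on the nut's lower ear, with about 38 N outward and 26 N up on the tool, but the bolt still moved. I came in lower and finished the swing gently, with a peak of about 23 N at the stop.
- **Tightness:** the last readings while turning were 0.22 and 0.23 N m at the wrist, and about 0.18 N m estimated from joint 6. The wrist readings are noisy (about ±0.03 N m) and read a little high. Both agree on finger-tight, inside 0.15 to 0.25 N m. After stopping, the wrist held about 0.12 N m, which I put down to the arm relaxing.
- **Final look:** the nut stayed seated after release (ear tops at 159 mm) and the bolt is upright. The gun, gasket and brush moved less than 0.1 px in the top view, and the gripper was 9 cm clear with no contact force.

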